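# Cure the aircraft nose cones with the UV torch

### The arm

A 6-joint arm with a two-finger parallel gripper is mounted at the origin on the work surface. World frame = base frame: x ahead of the robot, y to its left, z up, the work surface at z = 0. Lengths are in m, angles in rad, forces in N, time in s.
With the tool pointing down it reaches from about 0.35 to 0.775 m from the base axis. Payload 5.5 kg.
Tool frame: the origin (TCP) lies on the centre line of the jaws, within the pads' length; the fingertips stand 25 mm ahead of it and the grasp point (between the pads) lies 6 mm ahead of it; z points along the fingers, y is the line along which they close (so a half turn about z gives the same grasp; the last joint's range is limited). The gripper opens to 85 mm and grips with 20 to 120 N. Pads are 22 mm wide; open, the fingers measure 114 mm over their backs; the gripper's body (76 mm by 85 mm) begins 54 mm behind the grasp point. The pads swing forward as they close: fully open they stand 13 mm farther back than shut.
Start: joints at [-1.416, 0.313, 0.046, 1.304, 0, 1.431], TCP at [0.167, -0.55, 0.256] pointing down, gripper open.
Joint ranges: [-2.76, 2.76], [-0.86, 1.69], [-1.03, 1.26], [-2.2, 2.34], [-1.47, 1.5], [-3.14, 3.14]. Speed limits (rad/s): [2.57, 2.57, 3.14, 3.14, 3.14, 3.14].

### API

Orientations are given as [roll, pitch, yaw] about the fixed x, y, z axes, in that order (R = Rz(yaw) Ry(pitch) Rx(roll)).
In Python, from cell import ctrl gives the robot as it stands.
- The arm moves only by the tool servo_tool, never from a script. Its argument "rows" is a list of rows, each a list of 2 entries, a list of its own where there are three numbers: the shift along the tool's x, y, z normalised to -1 to 1, where 1 is 75 cm, then the turn, a rotation vector about the tool's x, y, z normalised to -1 to 1, where 1 is 360 degrees. A call has exactly 8 rows; each row is the pose to reach, as a shift and turn from the pose commanded when the call began, along the tool's axes at that moment, turning the shorter way round; what a row does not reach only later rows make up. A row lasts 1/12 s, in which the tool goes at most 41.7 mm and 7.16 degrees, less where a joint would pass 70% of its speed; a pose out of reach is approached as far as the arm can. A call with a number of a shift or a turn outside -1 to 1 is refused whole. A call with a gripper value outside its range is refused whole. "gripper" is the opening, from 0 (shut) to 1 (fully open), set as the call begins (left out, the last holds). The fingers move at their own pace and stop on an object; the grip force is fixed at half the most. Time passes only in rows, so rows that repeat a pose let the fingers close, or fill a call up. It gives the time, the measured TCP pose, the force, the opening and the grip force at its end, in the units of the state.
- ctrl.observe(): the state, without advancing time (a new reading comes with each control period).
- ctrl.camera(name): name is "side" or "top"; returns (picture, depth): 400x640x3 uint8, red, green, blue; 400x640 float32, m along the optical axis (not along the pixel's ray), 0 where there is no reading.
- ctrl.camera_params(name): a dict with "K" (3x3 intrinsics, pixels), "cam_to_world" (4x4, takes a point from camera to world coordinates). Camera axes: x right, y down, z forward; pixel columns grow to the right and rows downward; lengths in m; the calibration is good to about 2 mm. A picture is of the moment at which its call begins. camera_params takes no time and is no camera call.
- ctrl.job_done(): hands the job in; it is judged then, once.
Trained networks look in the newest picture that a camera, given by its name, has taken for a name from the list of things; names that differ only in an ending like _2 or _b are one class to them, and where a whole thing is asked for, a point or a joint stands for the part that bears it (a point fixed in the world has none). Each returns a list of dicts, best first, with "score" (0 to 1); they miss things now and then, are a little off and sometimes report something else, mostly with a low value. They report only what shows in the picture. A call takes as long as a camera call. They do not tell look-alikes from the thing itself.
- ctrl.masks_of(camera, label): "mask" (400x640 bool, what is visible of it) and "at" ([column, row] as shares, 0 to 1, of the picture: columns of its width, rows of its height, amid what is visible of it).
- ctrl.spot_point(camera, label): "at" ([column, row] as shares, 0 to 1, of the picture: columns of its width, rows of its height: a listed point, or the origin of a listed thing).
The state is a dict: "time_s": time; "joint_pos": joint angles; "joint_velocities": joint speeds; "joint_torque": joint torques, N m; "position": TCP position; "tcp_rot": TCP orientation; "wrist_force": force on the tool from outside, world axes, zero at the start; "torque": the same for the moment, N m; "gripper_width": finger opening in m; "grip_force": force on a finger pad.
Only numpy, scipy, OpenCV 4.12 (cv2) and the standard library are available. Lean on these libraries where they do the work, as an engineer would, in place of code of your own. Each camera call takes 0.05 s, during which the arm holds its last target. There are 200 camera calls.

### The job

Pull the amber front flap of the curing box fully down and stand every nose cone from the blue mat, on its stand, upright on the floor of the box. Then take the torch from the dock with the green lamp (leave the flat one on the red dock alone) and point its beam at the tip of each cone that is there, from about 7 cm away and steady for 3 seconds, in the order red, white, blue, yellow; finally stand the torch back in its dock and push the flap fully shut over the cones. Leave the paint jars and the clamp alone.

Things in the scene. Friction and masses are not known exactly. Their poses are not given: they have to be found in the camera images.
- curing_box: White UV curing box, fixed, 134 deep (x) x 290 wide (y) x 133 high; front and top are open when its flap is down. Origin on the bench under the middle of the flap's hinge; x points into the box. Flat aluminium floor 12 above the bench, free over x=5..125, y=-138..138. Front sill 44 high at x=-2..4, back wall 125 high at x=130, sides 6 thick (mm).
- flap (a joint): Front flap of the box: an amber clear panel 268 wide x 125 long hinged along its lower edge. 0 = shut (it leans back at 45 degrees from the vertical, over the box), 2.36 = fully down (level, pointing out to the front, 50 mm above the bench). Leaning back it falls shut, past upright it falls down.
- flap_handle (a point): Middle of the flap's handle, a round orange bar 10 mm thick, 110 clear between its two arms, parallel to the hinge, 160 mm from the hinge axis in the flap's plane and 35 mm clear beyond the panel's free edge.
- flap_hinge (a point): Middle of the flap's hinge axis (the axis is the box's y), 50 mm above the bench.
- blue_mat: Blue cutting mat with white grid, 190 x 210 x 3, fixed; the radomes stand on it at the start. Origin at the centre of its underside.
- palette_mat: Dark blue paint-stained mat, 190 x 210 x 3, fixed, with paint jars and a clamp. Origin at the centre of its underside.
- dock_green: Grey charging dock with a GREEN lamp: the torch on it is charged. Round cup, inner diameter 54, floor 8 mm and rim 16 mm above the bench; origin on the bench under the cup's centre. Lamp post 26 x 26 x 42 high centred 50 mm to the -x side of the cup.
- dock_red: The same dock with a RED lamp: the torch on it is flat.
- torch_a: UV torch standing in a dock, 160 g (torch_a and torch_b look alike; either may be on the green dock). Origin at the centre of its underside. Round foot 44 dia x 12, white housing 40 x 36 up to z=59, black upright handle 30 (x) x 24 (y) from z=59 to 113, gripped across y. A nozzle 22 thick slants from the housing 45 degrees forward (+x) and down to the lens (mm).
- torch_a_lens (a point): Lens of torch_a, 45 mm ahead (x) and 20 mm above the torch's origin. The point's x axis is the beam: 45 degrees below the torch's +x axis when it stands upright; its y axis is the torch's y.
- torch_b: UV torch standing in a dock, 160 g (torch_a and torch_b look alike; either may be on the green dock). Origin at the centre of its underside. Round foot 44 dia x 12, white housing 40 x 36 up to z=59, black upright handle 30 (x) x 24 (y) from z=59 to 113, gripped across y. A nozzle 22 thick slants from the housing 45 degrees forward (+x) and down to the lens (mm).
- torch_b_lens (a point): Lens of torch_b, 45 mm ahead (x) and 20 mm above the torch's origin. The point's x axis is the beam: 45 degrees below the torch's +x axis when it stands upright; its y axis is the torch's y.
- radome_red: Red model-aircraft nose cone (radome) on a painting stand, 60 g, may be absent. Steel foot diameter 36 x 6, wooden stem diameter 28 from z=6 to 28 mm (grip here), red cone above it to z=46. Origin at the centre of its underside, z up.
- radome_red_tip (a point): Tip of the red cone, 46 mm above the origin of its stand.
- radome_white: White model-aircraft nose cone (radome) on a painting stand, 60 g, may be absent. Steel foot diameter 36 x 6, wooden stem diameter 28 from z=6 to 28 mm (grip here), white cone above it to z=46. Origin at the centre of its underside, z up.
- radome_white_tip (a point): Tip of the white cone, 46 mm above the origin of its stand.
- radome_blue: Blue model-aircraft nose cone (radome) on a painting stand, 60 g, may be absent. Steel foot diameter 36 x 6, wooden stem diameter 28 from z=6 to 28 mm (grip here), blue cone above it to z=46. Origin at the centre of its underside, z up.
- radome_blue_tip (a point): Tip of the blue cone, 46 mm above the origin of its stand.
- radome_yellow: Yellow model-aircraft nose cone (radome) on a painting stand, 60 g, may be absent. Steel foot diameter 36 x 6, wooden stem diameter 28 from z=6 to 28 mm (grip here), yellow cone above it to z=46. Origin at the centre of its underside, z up.
- radome_yellow_tip (a point): Tip of the yellow cone, 46 mm above the origin of its stand.
- paint_jar_red: Red paint jar, diameter 36 x 50, bystander; origin at its underside.
- paint_jar_blue: Blue paint jar, diameter 36 x 50, bystander; origin at its underside.
- spring_clamp: Black spring clamp with orange jaws lying flat, 110 x 60 x 22, bystander; origin at its underside.
There are look-alikes about, which are no part of the job. What is shaped like the radome_yellow but pink or purple is not meant. Leave any purple or turquoise look-alike of the torch_a alone.

How it is judged:
On the way, in this order (a step that is already met when the one before it is completed fails the run):
1. the flap is fully down (value of joint flap above 2.2 rad), for 0.2 s.
2. all nose cones present stand upright inside the box (x of radome_red in the frame of curing_box between 0.01 and 0.125 m and y of radome_red in the frame of curing_box between -0.135 and 0.135 m and z of each of radome_red, radome_white, radome_blue, radome_yellow in the frame of curing_box below 0.02 m and angle between each of radome_red, radome_white, radome_blue, radome_yellow's own z axis and vertical below 0.15 rad and linear speed of each of radome_red, radome_white, radome_blue, radome_yellow below 0.03 m/s and x of radome_white in the frame of curing_box between 0.01 and 0.125 m and y of radome_white in the frame of curing_box between -0.135 and 0.135 m and x of radome_blue in the frame of curing_box between 0.01 and 0.125 m and y of radome_blue in the frame of curing_box between -0.135 and 0.135 m and x of radome_yellow in the frame of curing_box between 0.01 and 0.125 m and y of radome_yellow in the frame of curing_box between -0.135 and 0.135 m), for 0.3 s.
3. a torch's beam is held on the red cone's tip for 2 s (tip 40 to 100 mm ahead of the lens, within 15 mm of the beam's axis to either side) (((x of radome_red_tip in the frame of torch_a_lens between 0.04 and 0.1 m and y of radome_red_tip in the frame of torch_a_lens between -0.015 and 0.015 m and z of radome_red_tip in the frame of torch_a_lens between -0.015 and 0.015 m) or (x of radome_red_tip in the frame of torch_b_lens between 0.04 and 0.1 m and y of radome_red_tip in the frame of torch_b_lens between -0.015 and 0.015 m and z of radome_red_tip in the frame of torch_b_lens between -0.015 and 0.015 m))), for 2 s.
4. a torch's beam is held on the white cone's tip for 2 s (tip 40 to 100 mm ahead of the lens, within 15 mm of the beam's axis to either side) (((x of radome_white_tip in the frame of torch_a_lens between 0.04 and 0.1 m and y of radome_white_tip in the frame of torch_a_lens between -0.015 and 0.015 m and z of radome_white_tip in the frame of torch_a_lens between -0.015 and 0.015 m) or (x of radome_white_tip in the frame of torch_b_lens between 0.04 and 0.1 m and y of radome_white_tip in the frame of torch_b_lens between -0.015 and 0.015 m and z of radome_white_tip in the frame of torch_b_lens between -0.015 and 0.015 m))), for 2 s.
5. a torch's beam is held on the blue cone's tip for 2 s (tip 40 to 100 mm ahead of the lens, within 15 mm of the beam's axis to either side) (((x of radome_blue_tip in the frame of torch_a_lens between 0.04 and 0.1 m and y of radome_blue_tip in the frame of torch_a_lens between -0.015 and 0.015 m and z of radome_blue_tip in the frame of torch_a_lens between -0.015 and 0.015 m) or (x of radome_blue_tip in the frame of torch_b_lens between 0.04 and 0.1 m and y of radome_blue_tip in the frame of torch_b_lens between -0.015 and 0.015 m and z of radome_blue_tip in the frame of torch_b_lens between -0.015 and 0.015 m))), for 2 s.
6. a torch's beam is held on the yellow cone's tip for 2 s (tip 40 to 100 mm ahead of the lens, within 15 mm of the beam's axis to either side) (((x of radome_yellow_tip in the frame of torch_a_lens between 0.04 and 0.1 m and y of radome_yellow_tip in the frame of torch_a_lens between -0.015 and 0.015 m and z of radome_yellow_tip in the frame of torch_a_lens between -0.015 and 0.015 m) or (x of radome_yellow_tip in the frame of torch_b_lens between 0.04 and 0.1 m and y of radome_yellow_tip in the frame of torch_b_lens between -0.015 and 0.015 m and z of radome_yellow_tip in the frame of torch_b_lens between -0.015 and 0.015 m))), for 2 s.
At the end, for the whole second after the job is handed in: The flap is shut (within 0.06 rad), every nose cone present stands upright (within 0.15 rad) at rest on the box's floor, and both torches stand upright in the docks they started in (within 15 mm of where they were) (all of step 2 and value of joint flap below 0.06 rad and distance of each of torch_a, torch_b from where it was at the start of the episode below 0.015 m and angle between each of torch_a, torch_b's own z axis and vertical below 0.1 rad and linear speed of each of torch_a, torch_b below 0.03 m/s); the robot touches nothing.
It fails at once if the torch of the red dock is lifted ((height (world z) of torch_a above 0.03 m and horizontal distance between torch_b and dock_green below 0.03 m) or (height (world z) of torch_b above 0.03 m and horizontal distance between torch_a and dock_green below 0.03 m)).
It fails at once if a paint jar or the clamp is moved more than 4 cm (distance of any of paint_jar_red, paint_jar_blue, spring_clamp from where it was at the start of the episode above 0.04 m).
Of radome_red, radome_white, radome_blue, radome_yellow only 2 to 4 are there at a start; the rules pass over those that are not, and their reading is None.
At some moment in a run one of radome_red, radome_white, radome_blue, radome_yellow may be knocked a few centimetres aside while the robot is not near it.
It also fails if it takes over 210 s, if anything falls off the work surface, if the arm or the gripper's body presses on something with over 40 N, if the wrist force passes 120 N, or if a joint passes its speed limit or range.

## Working session

There is one attempt and no reset: what is moved stays moved. The work goes in short steps, Python scripts to look and compute and a tool call to move; the robot and the scene stay as the last step left them, time stands still between calls to the robot, and variables do not carry over. Pictures are saved under pics/ and viewed, at most 14 in all, crops included, and the job is handed in when it is done.

Besides the shell and the picture viewer there is one more tool, called after "Call:" by a JSON object that holds its "method" and its "body". servo_tool: Moves the arm, as the interface text tells. Scaled input: -1 to 1 covers 75 cm each way for a shift and 360 degrees each way for a turn. Its arguments: {"type":"object","properties":{"rows":{"type":"array"},"gripper":{"type":"number"}},"required":["rows"]}

```bash
mkdir -p pics; ls
cat > h.py <<'E'
import numpy as np,cv2
from cell import ctrl
from scipy.spatial.transform import Rotation as R
def cam(n):
    p,d=ctrl.camera(n);q=ctrl.camera_params(n);return p,d,np.array(q["K"]),np.array(q["cam_to_world"])
def cloud(d,K,T):
    v,u=np.mgrid[:400,:640];P=np.stack([(u-K[0,2])/K[0,0]*d,(v-K[1,2])/K[1,1]*d,d],-1)
    return P@T[:3,:3].T+T[:3,3]
def save(n,p): cv2.imwrite("pics/"+n,p[...,::-1])
E
python3 - <<'E'
from h import *
for n in("side","top"):
    p,d,K,T=cam(n);save(n+"0.png",p);np.savez(n+"0.npz",p=p,d=d,K=K,T=T);print(n,K,T.round(3))
    for l in "curing_box flap_handle flap_hinge blue_mat dock_green torch_a radome_red radome_white radome_blue radome_yellow".split():
        P=cloud(d,K,T)
        for r in ctrl.spot_point(n,l)[:4]:
            u,v=int(r["at"][0]*640),int(r["at"][1]*400)
            print(l,round(r["score"],2),u,v,P[min(v,399),min(u,639)].round(3))
print(ctrl.observe())
E
```

```text
pics
side [[441.6784432    0.         320.01501004]
 [  0.         441.6784432  196.65325256]
 [  0.           0.           1.        ]] [[-0.311 -0.52   0.795 -0.512]
 [-0.95   0.162 -0.266  0.355]
 [ 0.009 -0.838 -0.545  0.843]
 [ 0.     0.     0.     1.   ]]
curing_box 0.67 328 215 [ 0.591 -0.042  0.01 ]
curing_box 0.44 225 228 [0.574 0.29  0.044]
flap_handle 0.84 308 156 [ 2.242 -0.469 -0.671]
flap_handle 0.29 214 279 [0.385 0.347 0.026]
flap_hinge 0.66 328 207 [ 0.593 -0.042  0.04 ]
flap_hinge 0.19 311 157 [ 0.701 -0.018  0.171]
blue_mat 0.78 231 268 [0.437 0.296 0.005]
dock_green 0.45 224 229 [0.573 0.293 0.042]
dock_green 0.15 328 213 [ 0.59  -0.041  0.019]
torch_a 0.81 244 201 [0.717 0.209 0.034]
torch_a 0.66 221 226 [0.605 0.299 0.032]
torch_a 0.66 187 223 [0.67  0.397 0.019]
torch_a 0.33 247 252 [0.47  0.244 0.024]
radome_red 0.45 212 283 [0.387 0.353 0.012]
radome_white 0.52 209 260 [0.479 0.351 0.014]
radome_blue 0.46 247 251 [0.471 0.244 0.026]
radome_blue 0.39 252 276 [0.374 0.248 0.018]
radome_blue 0.29 211 259 [0.48  0.345 0.016]
radome_yellow 0.75 237 316 [0.257 0.30
[... 1359 characters left out ...]
3]
{'time_s': 1.1, 'joint_pos': array([-1.41557500e+00,  3.13194383e-01,  4.61108245e-02,  1.30360199e+00,
       -1.66380023e-05,  1.43118840e+00]), 'joint_velocities': array([ 0.0002875 ,  0.00106017, -0.00080019, -0.00039748,  0.00127325,
        0.00168355]), 'joint_torque': array([-1.31777515e-04, -4.80476511e+01,  2.98820597e+01,  2.30417127e-04,
       -2.32553066e-04,  4.73503583e-07]), 'position': array([ 0.16707   , -0.55023695,  0.25633082]), 'tcp_rot': array([3.14148527e+00, 3.18912326e-05, 2.94829252e-01]), 'wrist_force': array([0.87383897, 0.04979511, 0.4278264 ]), 'torque': array([-0.00400967,  0.02928065, -0.00756403]), 'grip_force': 0.0, 'gripper_width': 0.08524220292938846}
```

Run:
```python
import cv2
a=cv2.imread("pics/top0.png");cv2.imwrite("pics/t1.png",cv2.resize(a[80:310,150:500],(800,526),interpolation=cv2.INTER_CUBIC))
a=cv2.imread("pics/side0.png");cv2.imwrite("pics/s1.png",cv2.resize(a[120:360,130:480],(800,549),interpolation=cv2.INTER_CUBIC))
```

```text
(no output)
```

View pics/t1.png

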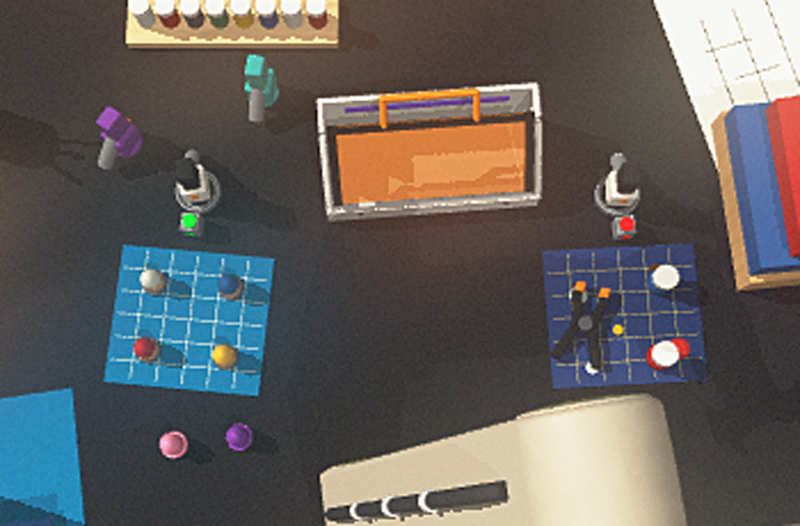

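View pics/s1.png

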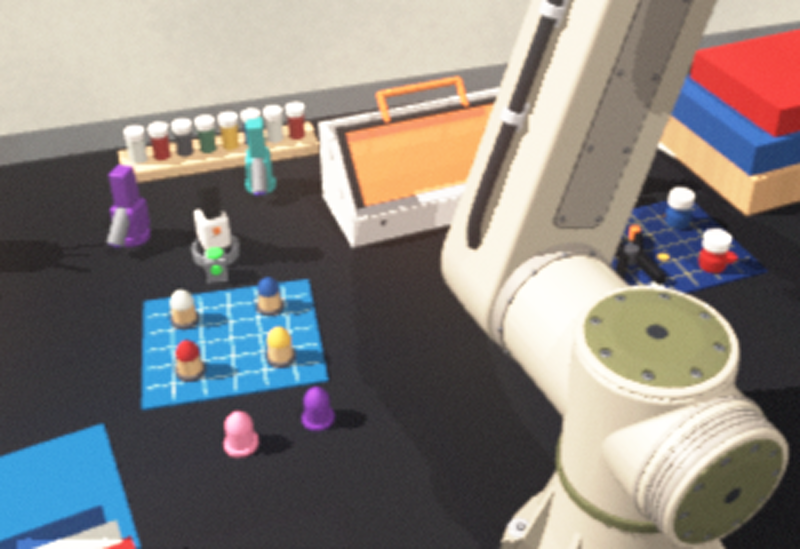

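The top crop shows red (145,348), white (152,280), blue (230,287) and yellow (224,355) on the blue mat at left. The pink (173,445) and purple (238,436) cones are look-alikes. The green-lamp dock holds the white torch at (195,180), with its nozzle pointing to +x. The purple torch (118,130) and turquoise torch (260,85) are look-alikes, and the red dock is at (620,190). The flap is shut, with its orange handle at (430,97).

```bash
cat >> h.py <<'E'
def ray(T,K,u,v,z):
    d=T[:3,:3]@np.array([(u-K[0,2])/K[0,0],(v-K[1,2])/K[1,1],1]);o=T[:3,3];return o+d*(z-o[2])/d[2]
HUE={'red':lambda h,s,v:((h<8)|(h>172))&(s>130),'yellow':lambda h,s,v:(h>18)&(h<32)&(s>140),'blue':lambda h,s,v:(h>104)&(h<125)&(s>110),'white':lambda h,s,v:(s<70)&(v>110)}
def cones(p,P,zlo,zhi,xr,yr,zs):
    """cap points of each colour -> axis xy, fitted with a sphere-free centroid of pts"""
    h,s,v=cv2.split(cv2.cvtColor(p,cv2.COLOR_RGB2HSV));o={}
    for c,f in HUE.items():
        m=f(h.astype(int),s,v)&(P[...,2]>zlo)&(P[...,2]<zhi)&(P[...,0]>xr[0])&(P[...,0]<xr[1])&(P[...,1]>yr[0])&(P[...,1]<yr[1])
        n,l,st,ce=cv2.connectedComponentsWithStats(m.astype(np.uint8))
        if n<2: continue
        k=1+np.argmax(st[1:,4]);q=P[l==k];o[c]=(st[k,4],ce[k].round(1),np.median(q,0).round(4),q.max(0).round(3),q.min(0).round(3))
    return o
E
python3 - <<'E'
from h import *
for n in("top","side"):
    z=np.load(n+"0.npz");p,d,K,T=z["p"],z["d"],z["K"],z["T"];P=cloud(d,K,T)
    print(n)
    for c,o in cones(p,P,.028,.06,(.33,.54),(.18,.4),0).items(): print(c,*o)
    h,s,v=cv2.split(cv2.cvtColor(p,cv2.COLOR_RGB2HSV))
    # handle
    m=(h>5)&(h<22)&(s>150)&(P[...,2]>.155)&(P[...,2]<.19)&(abs(P[...,1])<.2)&(P[...,0]>.65)&(P[...,0]<.76)
    q=P[m];print("handle",len(q),q.mean(0).round(4),q.min(0).round(3),q.max(0).round(3),np.polyfit(q[:,1],q[:,0],1).round(4))
    # sill
    m=(abs(P[...,2]-.044)<.006)&(P[...,0]>.56)&(P[...,0]<.62)&(abs(P[...,1])<.22);q=P[m]
    if len(q)>5:
        f=np.polyfit(q[:,1],q[:,0],1);r=q[:,0]-np.polyval(f,q[:,1]);q=q[abs(r)<.01];print("sill",len(q),np.polyfit(q[:,1],q[:,0],1).round(4),q.min(0).round(3),q.max(0).round(3))
    # high box walls
    m=(P[...,2]>.10)&(P[...,2]<.135)&(s<60)&(P[...,0]>.55)&(P[...,0]<.78)&(abs(P[...,1])<.22);q=P[m];print("walls",q.min(0).round(3),q.max(0).round(3))
    # torch parts
    for nm,yc in(("green",.29),("red",-.28)):
        b=(abs(P[...,1]-yc)<.06)&(P[...,0]>.58)&(P[...,0]<.73)
        m=b&(P[...,2]>.112)&(P[...,2]<.13);q=P[m];print(nm,"handletop",len(q),*(x.round(4) for x in((q.mean(0),q.min(0),q.max(0)) if len(q) else ())))
        m=b&(P[...,2]>.013)&(P[...,2]<.019);q=P[m];print(nm,"rim",len(q),*(x.round(4) for x in((q.mean(0),q.min(0),q.max(0)) if len(q) else ())))
        m=b&(P[...,2]>.035)&(P[...,2]<.048)&(P[...,0]<.62);q=P[m];print(nm,"post",len(q),*(x.round(4) for x in((q.mean(0),q.min(0),q.max(0)) if len(q) else ())))
    for l in("torch_a_lens","torch_a","dock_green","dock_red"):
        for r in ctrl.spot_point(n,l)[:5]:
            u,w=r["at"][0]*640,r["at"][1]*400;print(l,round(r["score"],2),round(u),round(w),ray(T,K,u,w,dict(torch_a_lens=.028,torch_a=.008).get(l,0)).round(4))
z=np.load("top0.npz");p=z["p"];a=cv2.resize(p[125:210,200:270],(560,680),interpolation=cv2.INTER_CUBIC);a=cv2.resize(a,(490,595));save("dock.png",a)
E
```

```text
top
red 37 [211.2 231.4] [0.3974 0.3535 0.0478] [0.409 0.362 0.058] [0.387 0.346 0.035]
yellow 54 [246.8 234.7] [0.3874 0.2458 0.0457] [0.4   0.259 0.053] [0.375 0.234 0.034]
blue 47 [249.1 203.7] [0.4821 0.2425 0.0448] [0.495 0.252 0.055] [0.473 0.231 0.031]
white 62 [215.3 201.7] [0.4889 0.3457 0.0451] [0.502 0.361 0.055] [0.477 0.335 0.033]
handle 162 [ 0.7029 -0.0255  0.1671] [ 0.682 -0.089  0.155] [0.713 0.037 0.179] [-0.0769  0.7009]
sill 213 [-0.0807  0.5903] [ 0.578 -0.179  0.038] [0.611 0.109 0.05 ]
walls [ 0.625 -0.173  0.1  ] [0.767 0.218 0.135]
green handletop 87 [0.6188 0.2908 0.1211] [0.6043 0.2781 0.1124] [0.635  0.3059 0.1296]
green rim 47 [0.6075 0.2854 0.0158] [0.5893 0.2633 0.0131] [0.6416 0.3206 0.0187]
green post 19 [0.5943 0.29   0.04  ] [0.5804 0.272  0.0358] [0.6101 0.3082 0.0474]
red handletop 85 [ 0.6143 -0.2885  0.1204] [ 0.5998 -0.3015  0.1134] [ 0.6294 -0.2761  0.1283]
red rim 42 [ 0.6089 -0.2814  0.0157] [ 0.5869 -0.3223  0.0131] [ 0.6469 -0.2379  0.0185]
red post 12 [ 0.5989 -0.2839  0.0402] [ 0.5943 -0.3036  0.0353] [ 0.6146 -0.2706  0.0477]
torch_a_le
[... 1034 characters left out ...]
dletop 64 [0.6149 0.2892 0.1198] [0.6031 0.2769 0.1121] [0.6329 0.3018 0.1256]
green rim 46 [0.6102 0.2883 0.0163] [0.589  0.2585 0.0132] [0.6386 0.3196 0.0189]
green post 45 [0.6021 0.2889 0.0419] [0.5941 0.2697 0.0351] [0.6186 0.3074 0.0479]
red handletop 0
red rim 0
red post 0
torch_a_lens 0.73 246 204 [0.7046 0.2051 0.028 ]
torch_a_lens 0.71 181 227 [0.6386 0.4141 0.028 ]
torch_a_lens 0.62 211 270 [0.4196 0.3505 0.028 ]
torch_a 0.81 245 201 [0.755  0.2019 0.008 ]
torch_a 0.66 222 226 [0.6358 0.2946 0.008 ]
torch_a 0.66 187 223 [0.6852 0.3971 0.008 ]
torch_a 0.33 248 253 [0.4836 0.2405 0.008 ]
dock_green 0.45 225 229 [0.6274 0.2879 0.    ]
dock_green 0.15 329 214 [ 0.6094 -0.0499  0.    ]
```

View pics/dock.png

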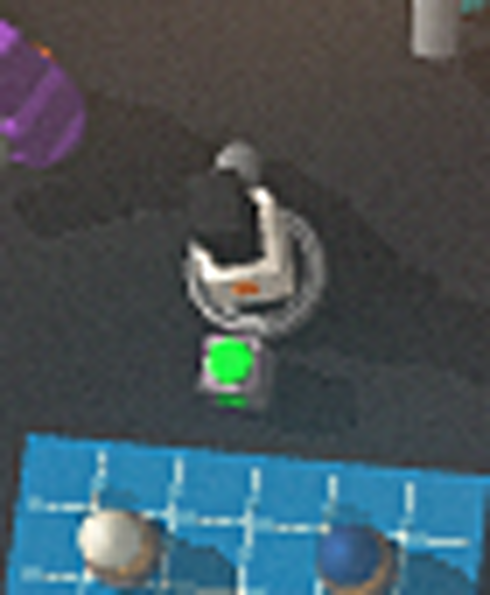

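```bash
cat > pl.py <<'E'
import numpy as np,json,os
from math import *
B=np.array([.591,-.0355,0]);TH=.079
def w(X,Y,Z,o=B,th=TH):  # box frame -> world
    return [o[0]+X*cos(th)-Y*sin(th),o[1]+X*sin(th)+Y*cos(th),Z]
class Pl:
    def __init__(s):
        s.f="state.json";s.p,s.y=json.load(open(s.f)) if os.path.exists(s.f) else ([.16707,-.55024,.2563],.29483);s.p=np.array(s.p)
    def call(s,poses,yaw=None,note=""):
        """poses: list of xyz (last is repeated up to 8); yaw final (absolute)"""
        poses=list(poses);poses+= [poses[-1]]*(8-len(poses));rows=[]
        c,n=cos(s.y),sin(s.y);M=np.array([[c,n,0],[n,-c,0],[0,0,-1]]).T  # tool->world columns
        t=0 if yaw is None else round(-(yaw-s.y)/(2*pi),4)
        for p in poses:
            d=np.round(M.T@(np.array(p)-s.p)/.75,4)+0.;rows.append([d.tolist(),[0,0,t]])
        s.p=s.p+M@np.array(rows[-1][0])*.75;s.y=s.y-t*2*pi
        # compress equal rows
        out=[];
        for r in rows:
            if out and out[-1][0]==r: out[-1][1]+=1
            else: out.append([r,1])
        print(note,"; ".join(f"{k}x{json.dumps(r)}" for r,k in out))
    def save(s): json.dump([s.p.tolist(),s.y],open(s.f,"w"))
def lin(a,b,n): return [np.array(a)+(np.array(b)-np.array(a))*i/n for i in range(1,n+1)]
E
python3 - <<'E'
from pl import *
P=Pl();Y=TH+pi/2
hd=lambda t,dz=.003:w(.16*sin(pi/4-t),0,.05+.16*cos(pi/4-t)+dz)
h=w(.1131,0,.26)
P.call([[.43,-.3,.30]],1.0);P.call([w(.1131,0,.26)],Y);P.call([w(.1131,0,.26)],Y);P.call(lin(P.p,hd(0),6),note="down")
P.call([P.p],note="close")
T=np.linspace(0,2.33,25)[1:]
for k in range(3):P.call([hd(t) for t in T[8*k:8*k+8]],note="arc")
P.call([hd(2.33)],note='open')
P.save()
E
```

```text
8x[[0.4324, -0.2174, -0.0583], [0, 0, -0.1122]]
 8x[[0.504, 0.1101, 0.0534], [0, 0, -0.1034]]
 8x[[0.0, 0.0, 0.0], [0, 0, -0.0]]
down 1x[[0.0, 0.0, 0.0209], [0, 0, 0]]; 1x[[0.0, 0.0, 0.0417], [0, 0, 0]]; 1x[[0.0, 0.0, 0.0626], [0, 0, 0]]; 1x[[0.0, 0.0, 0.0834], [0, 0, 0]]; 1x[[0.0, 0.0, 0.1043], [0, 0, 0]]; 3x[[0.0, 0.0, 0.1251], [0, 0, 0]]
close 8x[[0.0, 0.0, 0.0], [0, 0, 0]]
arc 1x[[0.0, -0.0153, -0.0139], [0, 0, 0]]; 1x[[0.0, -0.0319, -0.0263], [0, 0, 0]]; 1x[[0.0, -0.0497, -0.0369], [0, 0, 0]]; 1x[[0.0, -0.0683, -0.0459], [0, 0, 0]]; 1x[[0.0, -0.0878, -0.0529], [0, 0, 0]]; 1x[[0.0, -0.1078, -0.0581], [0, 0, 0]]; 1x[[0.0, -0.1283, -0.0613], [0, 0, 0]]; 1x[[0.0, -0.149, -0.0625], [0, 0, 0]]
arc 1x[[0.0, -0.0207, 0.0009], [0, 0, 0]]; 1x[[0.0, -0.0412, 0.0037], [0, 0, 0]]; 1x[[0.0, -0.0613, 0.0085], [0, 0, 0]]; 1x[[-0.0001, -0.0809, 0.0152], [0, 0, 0]]; 1x[[-0.0001, -0.0997, 0.0238], [0, 0, 0]]; 1x[[-0.0001, -0.1176, 0.0342], [0, 0, 0]]; 1x[[-0.0001, -0.1344, 0.0463], [0, 0, 0]]; 1x[[-0.0001, -0.15, 0.0599], [0, 0, 0]]
arc 1x[[0.0, -0.0142, 0.0151], [0, 0, 0]]; 1x[[0.0, -0.0268, 0.0315], [0, 0, 0]]; 1x[[0.0, -0.0378, 0.049], [0, 0, 0]]; 1x[[0.0, -0.0471, 0.0675], [0, 0, 0]]; 1x[[0.0, -0.0545, 0.0869], [0, 0, 0]]; 1x[[0.0, -0.06, 0.1068], [0, 0, 0]]; 1x[[0.0, -0.0635, 0.1272], [0, 0, 0]]; 1x[[0.0, -0.0651, 0.1479], [0, 0, 0]]
open 8x[[0.0, 0.0, 0.0], [0, 0, 0]]
```

Call:
{"method": "servo_tool", "body": {"rows": [[[0.4324,-0.2174,-0.0583],[0,0,-0.1122]],[[0.4324,-0.2174,-0.0583],[0,0,-0.1122]],[[0.4324,-0.2174,-0.0583],[0,0,-0.1122]],[[0.4324,-0.2174,-0.0583],[0,0,-0.1122]],[[0.4324,-0.2174,-0.0583],[0,0,-0.1122]],[[0.4324,-0.2174,-0.0583],[0,0,-0.1122]],[[0.4324,-0.2174,-0.0583],[0,0,-0.1122]],[[0.4324,-0.2174,-0.0583],[0,0,-0.1122]]], "gripper": 1}}

```text
time_s: 2.17
position: [0.4079, -0.3205, 0.2967]
tcp_rot: [3.141, 0.0, 1.0]
wrist_force: [1.1, -0.5, -0.0]
gripper_width: 0.0852
grip_force: 0.0
```

Call:
{"method": "servo_tool", "body": {"rows": [[[0,0,0],[0,0,0]],[[0,0,0],[0,0,0]],[[0,0,0],[0,0,0]],[[0,0,0],[0,0,0]],[[0,0,0],[0,0,0]],[[0,0,0],[0,0,0]],[[0,0,0],[0,0,0]],[[0,0,0],[0,0,0]]]}}

```text
time_s: 2.83
position: [0.4062, -0.3227, 0.296]
tcp_rot: [-3.141, 0.0, 0.998]
wrist_force: [0.1, -0.1, -0.9]
gripper_width: 0.0854
grip_force: 0.0
```

Run:
```python
from pl import *
P=Pl();P.p=np.array([.4062,-.3227,.2960]);P.y=.998;Y=TH+pi/2
h=w(.1131,0,.26);P.call(lin(P.p,(np.array(h)+P.p)/2,8),(Y+P.y)/2);P.call(lin(P.p,h,7),Y);P.save()
```

```text
1x[[0.0342, 0.0075, 0.003], [0, 0, -0.0519]]; 1x[[0.0684, 0.0149, 0.006], [0, 0, -0.0519]]; 1x[[0.1025, 0.0224, 0.009], [0, 0, -0.0519]]; 1x[[0.1367, 0.0299, 0.012], [0, 0, -0.0519]]; 1x[[0.1709, 0.0373, 0.015], [0, 0, -0.0519]]; 1x[[0.2051, 0.0448, 0.018], [0, 0, -0.0519]]; 1x[[0.2392, 0.0522, 0.021], [0, 0, -0.0519]]; 1x[[0.2734, 0.0597, 0.024], [0, 0, -0.0519]]
 1x[[0.0343, 0.0206, 0.0034], [0, 0, -0.0518]]; 1x[[0.0685, 0.0412, 0.0069], [0, 0, -0.0518]]; 1x[[0.1028, 0.0618, 0.0103], [0, 0, -0.0518]]; 1x[[0.1371, 0.0824, 0.0137], [0, 0, -0.0518]]; 1x[[0.1714, 0.103, 0.0171], [0, 0, -0.0518]]; 1x[[0.2056, 0.1236, 0.0206], [0, 0, -0.0518]]; 2x[[0.2399, 0.1442, 0.024], [0, 0, -0.0518]]
```

Call:
{"method": "servo_tool", "body": {"rows": [[[0.2734,0.0597,0.024],[0,0,-0.0519]],[[0.2734,0.0597,0.024],[0,0,-0.0519]],[[0.2734,0.0597,0.024],[0,0,-0.0519]],[[0.2734,0.0597,0.024],[0,0,-0.0519]],[[0.2734,0.0597,0.024],[0,0,-0.0519]],[[0.2734,0.0597,0.024],[0,0,-0.0519]],[[0.2734,0.0597,0.024],[0,0,-0.0519]],[[0.2734,0.0597,0.024],[0,0,-0.0519]]]}}

```text
time_s: 3.5
position: [0.555, -0.1739, 0.2779]
tcp_rot: [-3.141, 0.0, 1.326]
wrist_force: [0.1, -0.4, 0.3]
gripper_width: 0.0855
grip_force: 0.0
```

Call:
{"method": "servo_tool", "body": {"rows": [[[0.2399,0.1442,0.024],[0,0,-0.0518]],[[0.2399,0.1442,0.024],[0,0,-0.0518]],[[0.2399,0.1442,0.024],[0,0,-0.0518]],[[0.2399,0.1442,0.024],[0,0,-0.0518]],[[0.2399,0.1442,0.024],[0,0,-0.0518]],[[0.2399,0.1442,0.024],[0,0,-0.0518]],[[0.2399,0.1442,0.024],[0,0,-0.0518]],[[0.2399,0.1442,0.024],[0,0,-0.0518]]]}}

```text
time_s: 4.17
position: [0.7032, -0.0272, 0.2599]
tcp_rot: [-3.141, 0.0, 1.65]
wrist_force: [-0.2, 0.1, 0.8]
gripper_width: 0.0853
grip_force: 0.0
```

Call:
{"method": "servo_tool", "body": {"rows": [[[0,0,0],[0,0,0]],[[0,0,0],[0,0,0]],[[0,0,0],[0,0,0]],[[0,0,0],[0,0,0]],[[0,0,0],[0,0,0]],[[0,0,0],[0,0,0]],[[0,0,0],[0,0,0]],[[0,0,0],[0,0,0]]]}}

```text
time_s: 4.83
position: [0.7038, -0.0254, 0.2602]
tcp_rot: [3.142, 0.0, 1.651]
wrist_force: [0.7, 0.6, 0.4]
gripper_width: 0.0852
grip_force: 0.0
```

Call:
{"method": "servo_tool", "body": {"rows": [[[0,0,0.03],[0,0,0]],[[0,0,0.06],[0,0,0]],[[0,0,0.08],[0,0,0]],[[0,0,0.1],[0,0,0]],[[0,0,0.115],[0,0,0]],[[0,0,0.1251],[0,0,0]],[[0,0,0.1251],[0,0,0]],[[0,0,0.1251],[0,0,0]]]}}

```text
time_s: 5.5
position: [0.7038, -0.0254, 0.1663]
tcp_rot: [-3.141, -0.0, 1.651]
wrist_force: [-0.2, 0.0, -0.2]
gripper_width: 0.0855
grip_force: 0.0
```

Call:
{"method": "servo_tool", "body": {"rows": [[[0,0,0],[0,0,0]],[[0,0,0],[0,0,0]],[[0,0,0],[0,0,0]],[[0,0,0],[0,0,0]],[[0,0,0],[0,0,0]],[[0,0,0],[0,0,0]],[[0,0,0],[0,0,0]],[[0,0,0],[0,0,0]]], "gripper": 0}}

```text
time_s: 6.17
position: [0.7047, -0.0254, 0.1669]
tcp_rot: [3.14, 0.0, 1.651]
wrist_force: [1.9, 0.3, 1.8]
gripper_width: 0.0082
grip_force: 58.4
```

Handle is gripped at low force. Now the arc.

Call:
{"method": "servo_tool", "body": {"rows": [[[0,-0.0153,-0.0139],[0,0,0]],[[0,-0.0319,-0.0263],[0,0,0]],[[0,-0.0497,-0.0369],[0,0,0]],[[0,-0.0683,-0.0459],[0,0,0]],[[0,-0.0878,-0.0529],[0,0,0]],[[0,-0.1078,-0.0581],[0,0,0]],[[0,-0.1283,-0.0613],[0,0,0]],[[0,-0.149,-0.0625],[0,0,0]]]}}

```text
time_s: 6.83
position: [0.594, -0.0341, 0.2156]
tcp_rot: [3.135, 0.0, 1.652]
wrist_force: [2.8, 1.3, 2.3]
gripper_width: 0.0079
grip_force: 58.3
```

Call:
{"method": "servo_tool", "body": {"rows": [[[0,-0.0207,0.0009],[0,0,0]],[[0,-0.0412,0.0037],[0,0,0]],[[0,-0.0613,0.0085],[0,0,0]],[[-0.0001,-0.0809,0.0152],[0,0,0]],[[-0.0001,-0.0997,0.0238],[0,0,0]],[[-0.0001,-0.1176,0.0342],[0,0,0]],[[-0.0001,-0.1344,0.0463],[0,0,0]],[[-0.0001,-0.15,0.0599],[0,0,0]]]}}

```text
time_s: 7.5
position: [0.4808, -0.043, 0.1687]
tcp_rot: [3.138, -0.001, 1.652]
wrist_force: [6.6, 3.3, -4.8]
gripper_width: 0.0082
grip_force: 60.7
```

Call:
{"method": "servo_tool", "body": {"rows": [[[0,-0.0142,0.0151],[0,0,0]],[[0,-0.0268,0.0315],[0,0,0]],[[0,-0.0378,0.049],[0,0,0]],[[0,-0.0471,0.0675],[0,0,0]],[[0,-0.0545,0.0869],[0,0,0]],[[0,-0.06,0.1068],[0,0,0]],[[0,-0.0635,0.1272],[0,0,0]],[[0,-0.0651,0.1479],[0,0,0]]]}}

```text
time_s: 8.17
position: [0.4336, -0.0468, 0.0577]
tcp_rot: [3.136, -0.002, 1.652]
wrist_force: [4.5, 6.8, 48.2]
gripper_width: 0.008
grip_force: 67.5
```

Call:
{"method": "servo_tool", "body": {"rows": [[[0,0,0],[0,0,0]],[[0,0,0],[0,0,0]],[[0,0,0],[0,0,0]],[[0,0,0],[0,0,0]],[[0,0,0],[0,0,0]],[[0,0,0],[0,0,0]],[[0,0,0],[0,0,0]],[[0,0,0],[0,0,0]]], "gripper": 1}}

```text
time_s: 8.83
position: [0.4132, -0.0481, 0.0521]
tcp_rot: [-3.104, 0.003, 1.646]
wrist_force: [-35.6, -17.4, -0.5]
gripper_width: 0.0849
grip_force: 18.4
```

Call:
{"method": "servo_tool", "body": {"rows": [[[0,0,0],[0,0,0]],[[0,0,0],[0,0,0]],[[0,0,0],[0,0,0]],[[0,0,0],[0,0,0]],[[0,0,-0.03],[0,0,0]],[[0,0,-0.08],[0,0,0]],[[0,0,-0.12],[0,0,0]],[[0,0,-0.15],[0,0,0]]], "gripper": 0.4}}

```text
time_s: 9.5
position: [0.4331, -0.0476, 0.1731]
tcp_rot: [3.138, 0.001, 1.652]
wrist_force: [0.7, -0.8, 0.7]
gripper_width: 0.0337
grip_force: 0.0
```

Run:
```python
from h import *
print({k:v for k,v in ctrl.observe().items() if k in("position","tcp_rot","wrist_force","joint_pos")})
for n in("top","side"):
    p,d,K,T=cam(n);np.savez(n+"1.npz",p=p,d=d,K=K,T=T);P=cloud(d,K,T)
    for c,o in cones(p,P,.028,.06,(.33,.54),(.18,.4),0).items(): print(c,*o)
    h,s,v=cv2.split(cv2.cvtColor(p,cv2.COLOR_RGB2HSV));m=(h>5)&(h<22)&(s>150)&(P[...,0]>.40)&(P[...,0]<.475)&(abs(P[...,1]+.04)<.1);q=P[m];print(len(q),q.mean(0),q.min(0),q.max(0))
    if n=="top": save("t2.png",cv2.resize(p[80:310,150:500],(800,526)))
```

```text
{'joint_pos': array([-2.94374578e-01,  8.86021671e-02, -4.46151100e-01,  1.03185509e+00,
        2.12533474e-04,  1.19543788e+00]), 'position': array([ 0.4330925 , -0.04764926,  0.17311473]), 'tcp_rot': array([3.13761834e+00, 1.33759823e-03, 1.65177799e+00]), 'wrist_force': array([ 0.65582801, -0.84006249,  0.66175325])}
red 30 [210.8 231.2] [0.3982 0.3544 0.0483] [0.409 0.362 0.053] [0.387 0.347 0.034]
yellow 39 [245.7 234.2] [0.39   0.249  0.0457] [0.4   0.259 0.06 ] [0.379 0.24  0.036]
blue 28 [247.7 203.8] [0.4821 0.2457 0.0455] [0.495 0.254 0.053] [0.473 0.239 0.031]
white 62 [215.3 201.4] [0.4902 0.3453 0.044 ] [0.502 0.362 0.056] [0.479 0.334 0.03 ]
14 [0.47112184 0.04370818 0.09457656] [0.43779494 0.00454134 0.05281312] [0.47481529 0.05889348 0.60842555]
red 67 [211.2 273.4] [0.39   0.3508 0.0421] [0.401 0.362 0.051] [0.382 0.339 0.031]
yellow 44 [252.1 268.1] [0.3799 0.2449 0.0403] [0.387 0.256 0.052] [0.373 0.237 0.031]
blue 50 [246.7 244.9] [0.4777 0.2421 0.0425] [0.489 0.253 0.051] [0.47  0.229 0.036]
white 69 [209.4 251.2] [0.4825 0.3457 0.0415] [0.494 0.359 0.053] [0.474 0.333 0.028]
140 [ 0.43848636 -0.06784607  0.05758279] [ 0.40303987 -0.1318272   0.04685291] [ 0.47474542 -0.01390985  0.17639894]
```

View pics/t2.png

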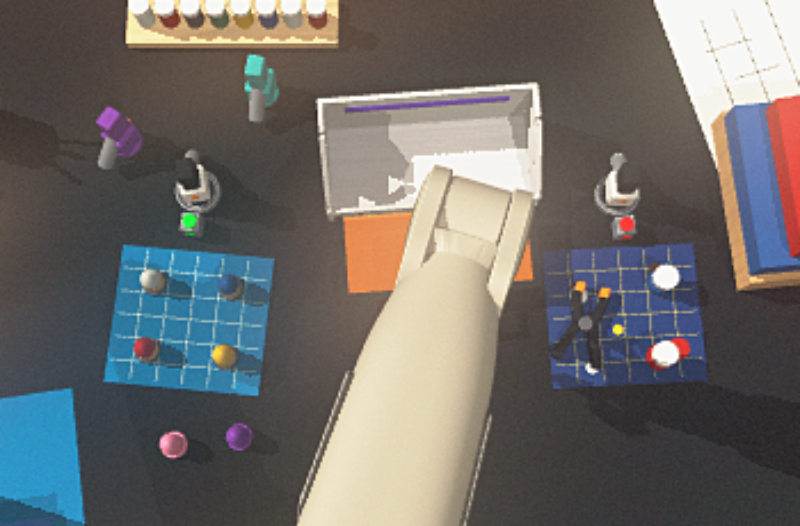

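The flap is fully down, with the amber panel at crop (430,255). All four cones are in place. Next I plan the red cone.

```bash
cat >> pl.py <<'E'
Y0=TH+pi/2;ZC=.20
def go(P,a,note):   # split transit into enough calls
    a=np.array(a);n=int(ceil(np.linalg.norm(a-P.p)/.24));s=P.p.copy()
    for i in range(n):P.call([s+(a-s)*(i+1)/n],note=note+str(i))
def pick(P,x,y):
    go(P,[x,y,.13],"over");P.call([[x,y,.09],[x,y,.06],[x,y,.045],[x,y,.035]],note="descend");P.call([[x,y,.035]],note="CLOSE")
def place(P,q,X,Y):
    b=w(X,Y,ZC)
    P.call([[*P.p[:2],ZC]],note="lift");go(P,b,"carry")
    P.call([w(X,Y,z) for z in(.16,.13,.1,.08,.065,.055,.048,.045)],note="lower");P.call([w(X,Y,.045)],note="OPEN .7");P.call([w(X,Y,ZC)],note="up")
E
python3 - <<'E'
from pl import *
P=Pl();P.p[2]+=.1125;print(P.p,P.y)
P.call([[*P.p[:2],.19]],Y0,note="yawfix");go(P,[.41,.25,.15],"m");pick(P,.397,.353);place(P,None,.062,-.08);P.save()
E
```

```text
[ 0.70377634 -0.02657877  0.3725    ] 1.649566316354523
yawfix 8x[[0.0, 0.0, 0.2433], [0, 0, -0.0]]
m0 8x[[0.1992, -0.1807, 0.0267], [0, 0, 0]]
m1 8x[[0.1993, -0.1808, 0.0267], [0, 0, 0]]
over0 8x[[0.1382, -0.0064, 0.0266], [0, 0, 0]]
descend 1x[[0.0, 0.0, 0.0534], [0, 0, 0]]; 1x[[0.0, 0.0, 0.0934], [0, 0, 0]]; 1x[[0.0, 0.0, 0.1134], [0, 0, 0]]; 5x[[0.0, 0.0, 0.1267], [0, 0, 0]]
CLOSE 8x[[0.0, 0.0, 0.0], [0, 0, 0]]
lift 8x[[0.0, 0.0, -0.22], [0, 0, 0]]
carry0 8x[[-0.2145, 0.0999, 0.0], [0, 0, 0]]
carry1 8x[[-0.2144, 0.0999, 0.0], [0, 0, 0]]
carry2 8x[[-0.2145, 0.1, 0.0], [0, 0, 0]]
lower 1x[[0.0, 0.0, 0.0533], [0, 0, 0]]; 1x[[0.0, 0.0, 0.0933], [0, 0, 0]]; 1x[[0.0, 0.0, 0.1333], [0, 0, 0]]; 1x[[0.0, 0.0, 0.16], [0, 0, 0]]; 1x[[0.0, 0.0, 0.18], [0, 0, 0]]; 1x[[0.0, 0.0, 0.1933], [0, 0, 0]]; 1x[[0.0, 0.0, 0.2027], [0, 0, 0]]; 1x[[0.0, 0.0, 0.2067], [0, 0, 0]]
OPEN .7 8x[[0.0, 0.0, 0.0], [0, 0, 0]]
up 8x[[0.0, 0.0, -0.2067], [0, 0, 0]]
```

Run:
```python
from pl import *
P=Pl();P.p=np.array([.4325,-.0478,.1715]);P.y=1.6517
P.call([[.42,.1,.18]],Y0,note="yawfix");go(P,[.4,.3,.15],"m");P.save()
```

```text
yawfix 8x[[0.1978, -0.0007, -0.0113], [0, 0, 0.0003]]
m0 8x[[0.2679, -0.0055, 0.04], [0, 0, 0]]
```

Call:
{"method": "servo_tool", "body": {"rows": [[[0.1978,-0.0007,-0.0113],[0,0,0]],[[0.1978,-0.0007,-0.0113],[0,0,0]],[[0.1978,-0.0007,-0.0113],[0,0,0]],[[0.1978,-0.0007,-0.0113],[0,0,0]],[[0.1978,-0.0007,-0.0113],[0,0,0]],[[0.1978,-0.0007,-0.0113],[0,0,0]],[[0.1978,-0.0007,-0.0113],[0,0,0]],[[0.1978,-0.0007,-0.0113],[0,0,0]]], "gripper": 0.7}}

```text
time_s: 10.27
position: [0.4193, 0.0997, 0.178]
tcp_rot: [-3.141, 0.0, 1.65]
wrist_force: [0.9, -1.1, -0.6]
gripper_width: 0.0602
grip_force: 0.0
```

Call:
{"method": "servo_tool", "body": {"rows": [[[0.2679,-0.0055,0.04],[0,0,0]],[[0.2679,-0.0055,0.04],[0,0,0]],[[0.2679,-0.0055,0.04],[0,0,0]],[[0.2679,-0.0055,0.04],[0,0,0]],[[0.2679,-0.0055,0.04],[0,0,0]],[[0.2679,-0.0055,0.04],[0,0,0]],[[0.2679,-0.0055,0.04],[0,0,0]],[[0.2679,-0.0055,0.04],[0,0,0]]]}}

```text
time_s: 10.93
position: [0.3991, 0.2994, 0.1479]
tcp_rot: [-3.141, 0.001, 1.65]
wrist_force: [-0.5, 0.1, 0.2]
gripper_width: 0.0596
grip_force: 0.0
```

Call:
{"method": "servo_tool", "body": {"rows": [[[0,0,0],[0,0,0]],[[0,0,0],[0,0,0]],[[0,0,0],[0,0,0]],[[0,0,0],[0,0,0]],[[0,0,0],[0,0,0]],[[0,0,0],[0,0,0]],[[0,0,0],[0,0,0]],[[0,0,0],[0,0,0]]]}}

```text
time_s: 11.6
position: [0.3989, 0.3002, 0.1483]
tcp_rot: [3.142, 0.0, 1.651]
wrist_force: [-0.7, -0.2, -1.0]
gripper_width: 0.0599
grip_force: 0.0
```

Run:
```python
from pl import *
from cell import ctrl
o=ctrl.observe();print(o["position"],o["tcp_rot"],o["wrist_force"]);P=Pl();print(P.p,P.y)
P.p=np.array(o["position"]);P.y=o["tcp_rot"][2];P.call([[.397,.353,.13]],Y0,"over");pick(P,.397,.353);place(P,None,.062,-.08);P.save()
```

```text
[0.39890395 0.3002477  0.14831714] [3.14157372e+00 5.00442489e-05 1.65128734e+00] [-0.71332412 -0.1618478  -1.00560827]
[0.4000153  0.29999476 0.149975  ] 1.649815044407846
over 8x[[0.0703, 0.0031, 0.0244], [0, 0, 0.0002]]
over0 8x[[0.0, 0.0, 0.0], [0, 0, 0]]
descend 1x[[0.0, 0.0, 0.0534], [0, 0, 0]]; 1x[[0.0, 0.0, 0.0934], [0, 0, 0]]; 1x[[0.0, 0.0, 0.1134], [0, 0, 0]]; 5x[[0.0, 0.0, 0.1267], [0, 0, 0]]
CLOSE 8x[[0.0, 0.0, 0.0], [0, 0, 0]]
lift 8x[[0.0, 0.0, -0.22], [0, 0, 0]]
carry0 8x[[-0.2145, 0.0998, 0.0], [0, 0, 0]]
carry1 8x[[-0.2145, 0.0999, 0.0], [0, 0, 0]]
carry2 8x[[-0.2145, 0.0998, 0.0], [0, 0, 0]]
lower 1x[[0.0, 0.0, 0.0533], [0, 0, 0]]; 1x[[0.0, 0.0, 0.0933], [0, 0, 0]]; 1x[[0.0, 0.0, 0.1333], [0, 0, 0]]; 1x[[0.0, 0.0, 0.16], [0, 0, 0]]; 1x[[0.0, 0.0, 0.18], [0, 0, 0]]; 1x[[0.0, 0.0, 0.1933], [0, 0, 0]]; 1x[[0.0, 0.0, 0.2027], [0, 0, 0]]; 1x[[0.0, 0.0, 0.2067], [0, 0, 0]]
OPEN .7 8x[[0.0, 0.0, 0.0], [0, 0, 0]]
up 8x[[0.0, 0.0, -0.2067], [0, 0, 0]]
```

Call:
{"method": "servo_tool", "body": {"rows": [[[0.0703,0.0031,0.0244],[0,0,0]],[[0.0703,0.0031,0.0244],[0,0,0]],[[0.0703,0.0031,0.0244],[0,0,0]],[[0.0703,0.0031,0.0244],[0,0,0]],[[0.0703,0.0031,0.0778],[0,0,0]],[[0.0703,0.0031,0.1178],[0,0,0]],[[0.0703,0.0031,0.1378],[0,0,0]],[[0.0703,0.0031,0.1511],[0,0,0]]]}}

```text
time_s: 12.27
position: [0.3956, 0.3513, 0.033]
tcp_rot: [-3.138, 0.002, 1.651]
wrist_force: [-0.2, -0.0, 0.3]
gripper_width: 0.0598
grip_force: 0.0
```

Call:
{"method": "servo_tool", "body": {"rows": [[[0,0,0],[0,0,0]],[[0,0,0],[0,0,0]],[[0,0,0],[0,0,0]],[[0,0,0],[0,0,0]],[[0,0,0],[0,0,0]],[[0,0,0],[0,0,0]],[[0,0,0],[0,0,0]],[[0,0,0],[0,0,0]]], "gripper": 0}}

```text
time_s: 12.93
position: [0.3981, 0.3536, 0.0365]
tcp_rot: [3.139, -0.001, 1.651]
wrist_force: [0.0, -1.3, 6.4]
gripper_width: 0.026
grip_force: 59.4
```

Call:
{"method": "servo_tool", "body": {"rows": [[[0,0,-0.01],[0,0,0]],[[0,0,-0.06],[0,0,0]],[[0,0,-0.11],[0,0,0]],[[0,0,-0.16],[0,0,0]],[[0,0,-0.22],[0,0,0]],[[0,0,-0.22],[0,0,0]],[[0,0,-0.22],[0,0,0]],[[0,0,-0.22],[0,0,0]]]}}

```text
time_s: 13.6
position: [0.3969, 0.353, 0.2001]
tcp_rot: [3.141, -0.0, 1.651]
wrist_force: [0.4, -1.5, -1.1]
gripper_width: 0.0259
grip_force: 59.2
```

Call:
{"method": "servo_tool", "body": {"rows": [[[-0.2145,0.0998,0],[0,0,0]],[[-0.2145,0.0998,0],[0,0,0]],[[-0.2145,0.0998,0],[0,0,0]],[[-0.2145,0.0998,0],[0,0,0]],[[-0.2145,0.0998,0],[0,0,0]],[[-0.2145,0.0998,0],[0,0,0]],[[-0.2145,0.0998,0],[0,0,0]],[[-0.2145,0.0998,0],[0,0,0]]]}}

```text
time_s: 14.27
position: [0.4832, 0.1992, 0.1987]
tcp_rot: [-3.139, -0.0, 1.652]
wrist_force: [-0.3, 0.2, -0.8]
gripper_width: 0.0255
grip_force: 59.2
```

Call:
{"method": "servo_tool", "body": {"rows": [[[-0.2145,0.0999,0],[0,0,0]],[[-0.2145,0.0999,0],[0,0,0]],[[-0.2145,0.0999,0],[0,0,0]],[[-0.2145,0.0999,0],[0,0,0]],[[-0.2145,0.0999,0],[0,0,0]],[[-0.2145,0.0999,0],[0,0,0]],[[-0.2145,0.0999,0],[0,0,0]],[[-0.2145,0.0999,0],[0,0,0]]]}}

```text
time_s: 14.93
position: [0.5711, 0.0463, 0.1996]
tcp_rot: [-3.14, -0.001, 1.654]
wrist_force: [-0.2, 0.3, -0.5]
gripper_width: 0.026
grip_force: 59.3
```

Call:
{"method": "servo_tool", "body": {"rows": [[[-0.2145,0.0998,0],[0,0,0]],[[-0.2145,0.0998,0],[0,0,0]],[[-0.2145,0.0998,0],[0,0,0]],[[-0.2145,0.0998,0],[0,0,0]],[[-0.2145,0.0998,0],[0,0,0]],[[-0.2145,0.0998,0],[0,0,0]],[[-0.2145,0.0998,0],[0,0,0]],[[-0.2145,0.0998,0],[0,0,0]]]}}

```text
time_s: 15.6
position: [0.6588, -0.1075, 0.1999]
tcp_rot: [-3.14, -0.001, 1.654]
wrist_force: [-0.4, 0.5, -1.3]
gripper_width: 0.0258
grip_force: 59.4
```

Call:
{"method": "servo_tool", "body": {"rows": [[[0,0,0.0533],[0,0,0]],[[0,0,0.0933],[0,0,0]],[[0,0,0.1333],[0,0,0]],[[0,0,0.16],[0,0,0]],[[0,0,0.18],[0,0,0]],[[0,0,0.1933],[0,0,0]],[[0,0,0.2027],[0,0,0]],[[0,0,0.2067],[0,0,0]]]}}

```text
time_s: 16.27
position: [0.6589, -0.1081, 0.0455]
tcp_rot: [-3.141, -0.001, 1.653]
wrist_force: [-8.5, 3.9, 16.9]
gripper_width: 0.026
grip_force: 61.2
```

Call:
{"method": "servo_tool", "body": {"rows": [[[0,0,0],[0,0,0]],[[0,0,0],[0,0,0]],[[0,0,0],[0,0,0]],[[0,0,0],[0,0,0]],[[0,0,0],[0,0,0]],[[0,0,0],[0,0,0]],[[0,0,0],[0,0,0]],[[0,0,0],[0,0,0]]], "gripper": 0.6}}

```text
time_s: 16.93
position: [0.6576, -0.1093, 0.0455]
tcp_rot: [-3.138, -0.001, 1.652]
wrist_force: [-8.8, 0.5, 1.6]
gripper_width: 0.0514
grip_force: 0.0
```

Call:
{"method": "servo_tool", "body": {"rows": [[[0,0,-0.03],[0,0,0]],[[0,0,-0.08],[0,0,0]],[[0,0,-0.13],[0,0,0]],[[0,0,-0.18],[0,0,0]],[[0,0,-0.2067],[0,0,0]],[[0,0,-0.2067],[0,0,0]],[[0,0,-0.2067],[0,0,0]],[[0,0,-0.2067],[0,0,0]]]}}

```text
time_s: 17.6
position: [0.6597, -0.1097, 0.2003]
tcp_rot: [3.141, 0.0, 1.652]
wrist_force: [-0.7, 0.7, 0.0]
gripper_width: 0.0512
grip_force: 0.0
```

```bash
cat > nxt.py <<'E'
from h import *
from pl import *
import sys
c,Y=sys.argv[1],float(sys.argv[2]);P=Pl();print(P.p,ctrl.observe()["position"])
r={}
for n in("top","side"):
    p,d,K,T=cam(n);Q=cloud(d,K,T)
    for tag,a in(("mat",(.028,.06,(.30,.56),(.15,.42),0)),("box",(.035,.075,(.595,.72),(-.19,.13),0))):
        for k,o in cones(p,Q,*a).items(): print(n,tag,k,o[0],o[2]); r[n,tag,k]=o[2]
t=r.get(("top","mat",c));x,y=(t[0],t[1]) if t is not None else r["side","mat",c][:2]+[.006,.001]
x,y=round(float(x),3),round(float(y)+.0,3);print("target",c,x,y)
go(P,[x,y,.13],"over");pick(P,x,y);place(P,None,.062,Y);P.save()
E
python3 nxt.py white -.027
```

```text
[ 0.65910286 -0.11034247  0.19999214] [ 0.65969316 -0.10973777  0.20030479]
top mat blue 4 [0.4837 0.2502 0.0446]
top mat white 65 [0.4893 0.3457 0.0427]
top box white 182 [0.714  0.0449 0.0566]
side mat yellow 45 [0.3802 0.2463 0.042 ]
side mat blue 48 [0.4775 0.2425 0.0427]
side mat white 70 [0.4839 0.3456 0.0407]
side box red 36 [ 0.6512 -0.1066  0.0499]
side box white 167 [ 0.6542 -0.1718  0.0538]
target white 0.489 0.346
over0 8x[[0.2082, -0.0593, 0.0311], [0, 0, 0]]
over1 8x[[0.2081, -0.0593, 0.0311], [0, 0, 0]]
over2 8x[[0.2082, -0.0593, 0.0311], [0, 0, 0]]
over0 8x[[0.0, 0.0, 0.0], [0, 0, 0]]
descend 1x[[0.0, 0.0, 0.0534], [0, 0, 0]]; 1x[[0.0, 0.0, 0.0934], [0, 0, 0]]; 1x[[0.0, 0.0, 0.1134], [0, 0, 0]]; 5x[[0.0, 0.0, 0.1267], [0, 0, 0]]
CLOSE 8x[[0.0, 0.0, 0.0], [0, 0, 0]]
lift 8x[[0.0, 0.0, -0.22], [0, 0, 0]]
carry0 8x[[-0.2769, 0.089, 0.0], [0, 0, 0]]
carry1 8x[[-0.277, 0.0889, 0.0], [0, 0, 0]]
lower 1x[[0.0, 0.0, 0.0533], [0, 0, 0]]; 1x[[0.0, 0.0, 0.0933], [0, 0, 0]]; 1x[[0.0, 0.0, 0.1333], [0, 0, 0]]; 1x[[0.0, 0.0, 0.16], [0, 0, 0]]; 1x[[0.0, 0.0, 0.18], [0, 0, 0]]; 1x[[0.0, 0.0, 0.1933], [0, 0, 0]]; 1x[[0.0, 0.0, 0.2027], [0, 0, 0]]; 1x[[0.0, 0.0, 0.2067], [0, 0, 0]]
OPEN .7 8x[[0.0, 0.0, 0.0], [0, 0, 0]]
up 8x[[0.0, 0.0, -0.2067], [0, 0, 0]]
```

```bash
sed -i 's/place(P,None,.062,Y)/place(P,None,.052,Y)/' nxt.py
python3 - <<'E'
from pl import *
P=Pl();P.p=np.array([.489,.346,.035]);place(P,None,.052,-.027);P.save()
E
```

```text
lift 8x[[0.0, 0.0, -0.22], [0, 0, 0]]
carry0 8x[[-0.2769, 0.0823, 0.0], [0, 0, 0]]
carry1 8x[[-0.277, 0.0823, 0.0], [0, 0, 0]]
lower 1x[[0.0, 0.0, 0.0533], [0, 0, 0]]; 1x[[0.0, 0.0, 0.0933], [0, 0, 0]]; 1x[[0.0, 0.0, 0.1333], [0, 0, 0]]; 1x[[0.0, 0.0, 0.16], [0, 0, 0]]; 1x[[0.0, 0.0, 0.18], [0, 0, 0]]; 1x[[0.0, 0.0, 0.1933], [0, 0, 0]]; 1x[[0.0, 0.0, 0.2027], [0, 0, 0]]; 1x[[0.0, 0.0, 0.2067], [0, 0, 0]]
OPEN .7 8x[[0.0, 0.0, 0.0], [0, 0, 0]]
up 8x[[0.0, 0.0, -0.2067], [0, 0, 0]]
```

Call:
{"method": "servo_tool", "body": {"rows": [[[0.2082,-0.0593,0.0311],[0,0,0]],[[0.2082,-0.0593,0.0311],[0,0,0]],[[0.2082,-0.0593,0.0311],[0,0,0]],[[0.2082,-0.0593,0.0311],[0,0,0]],[[0.2082,-0.0593,0.0311],[0,0,0]],[[0.2082,-0.0593,0.0311],[0,0,0]],[[0.2082,-0.0593,0.0311],[0,0,0]],[[0.2082,-0.0593,0.0311],[0,0,0]]], "gripper": 0.7}}

```text
time_s: 18.37
position: [0.6032, 0.0412, 0.1762]
tcp_rot: [-3.141, 0.0, 1.65]
wrist_force: [-0.9, 0.8, 0.2]
gripper_width: 0.0597
grip_force: 0.0
```

Call:
{"method": "servo_tool", "body": {"rows": [[[0.2081,-0.0593,0.0311],[0,0,0]],[[0.2081,-0.0593,0.0311],[0,0,0]],[[0.2081,-0.0593,0.0311],[0,0,0]],[[0.2081,-0.0593,0.0311],[0,0,0]],[[0.2081,-0.0593,0.0311],[0,0,0]],[[0.2081,-0.0593,0.0311],[0,0,0]],[[0.2081,-0.0593,0.0311],[0,0,0]],[[0.2081,-0.0593,0.0311],[0,0,0]]]}}

```text
time_s: 19.03
position: [0.5472, 0.1925, 0.1535]
tcp_rot: [3.141, 0.0, 1.649]
wrist_force: [0.6, -0.2, -0.1]
gripper_width: 0.0599
grip_force: 0.0
```

Call:
{"method": "servo_tool", "body": {"rows": [[[0.2082,-0.0593,0.0311],[0,0,0]],[[0.2082,-0.0593,0.0311],[0,0,0]],[[0.2082,-0.0593,0.0311],[0,0,0]],[[0.2082,-0.0593,0.0311],[0,0,0]],[[0.2082,-0.0593,0.0311],[0,0,0]],[[0.2082,-0.0593,0.0311],[0,0,0]],[[0.2082,-0.0593,0.0311],[0,0,0]],[[0.2082,-0.0593,0.0311],[0,0,0]]]}}

```text
time_s: 19.7
position: [0.4904, 0.3445, 0.1303]
tcp_rot: [3.141, 0.0, 1.649]
wrist_force: [-0.7, -0.1, 0.5]
gripper_width: 0.0597
grip_force: 0.0
```

Call:
{"method": "servo_tool", "body": {"rows": [[[0,0,0.0534],[0,0,0]],[[0,0,0.0934],[0,0,0]],[[0,0,0.1134],[0,0,0]],[[0,0,0.1267],[0,0,0]],[[0,0,0.1267],[0,0,0]],[[0,0,0.1267],[0,0,0]],[[0,0,0.1267],[0,0,0]],[[0,0,0.1267],[0,0,0]]]}}

```text
time_s: 20.37
position: [0.4905, 0.3465, 0.0367]
tcp_rot: [3.139, -0.001, 1.651]
wrist_force: [0.6, -1.1, 0.3]
gripper_width: 0.0602
grip_force: 0.0
```

Call:
{"method": "servo_tool", "body": {"rows": [[[0,0,0],[0,0,0]],[[0,0,0],[0,0,0]],[[0,0,0],[0,0,0]],[[0,0,0],[0,0,0]],[[0,0,0],[0,0,0]],[[0,0,0],[0,0,0]],[[0,0,0],[0,0,0]],[[0,0,0],[0,0,0]]], "gripper": 0}}

```text
time_s: 21.03
position: [0.4898, 0.3466, 0.0361]
tcp_rot: [3.14, -0.001, 1.652]
wrist_force: [-0.2, -0.3, 5.0]
gripper_width: 0.0262
grip_force: 58.8
```

Call:
{"method": "servo_tool", "body": {"rows": [[[0,0,-0.01],[0,0,0]],[[0,0,-0.06],[0,0,0]],[[0,0,-0.11],[0,0,0]],[[0,0,-0.16],[0,0,0]],[[0,0,-0.22],[0,0,0]],[[0,0,-0.22],[0,0,0]],[[0,0,-0.22],[0,0,0]],[[0,0,-0.22],[0,0,0]]]}}

```text
time_s: 21.7
position: [0.4888, 0.3461, 0.1999]
tcp_rot: [3.141, 0.0, 1.651]
wrist_force: [0.7, -0.5, -0.9]
gripper_width: 0.0259
grip_force: 59.2
```

Call:
{"method": "servo_tool", "body": {"rows": [[[-0.2769,0.0823,0],[0,0,0]],[[-0.2769,0.0823,0],[0,0,0]],[[-0.2769,0.0823,0],[0,0,0]],[[-0.2769,0.0823,0],[0,0,0]],[[-0.2769,0.0823,0],[0,0,0]],[[-0.2769,0.0823,0],[0,0,0]],[[-0.2769,0.0823,0],[0,0,0]],[[-0.2769,0.0823,0],[0,0,0]]]}}

```text
time_s: 22.37
position: [0.5661, 0.1435, 0.1978]
tcp_rot: [-3.137, -0.0, 1.65]
wrist_force: [-0.6, -0.2, -0.7]
gripper_width: 0.0261
grip_force: 59.2
```

Call:
{"method": "servo_tool", "body": {"rows": [[[-0.277,0.0823,0],[0,0,0]],[[-0.277,0.0823,0],[0,0,0]],[[-0.277,0.0823,0],[0,0,0]],[[-0.277,0.0823,0],[0,0,0]],[[-0.277,0.0823,0],[0,0,0]],[[-0.277,0.0823,0],[0,0,0]],[[-0.277,0.0823,0],[0,0,0]],[[-0.277,0.0823,0],[0,0,0]]]}}

```text
time_s: 23.03
position: [0.6448, -0.0566, 0.1987]
tcp_rot: [-3.139, -0.001, 1.652]
wrist_force: [-0.2, -0.3, -0.5]
gripper_width: 0.0258
grip_force: 59.2
```

Call:
{"method": "servo_tool", "body": {"rows": [[[0,0,0.0533],[0,0,0]],[[0,0,0.0933],[0,0,0]],[[0,0,0.1333],[0,0,0]],[[0,0,0.16],[0,0,0]],[[0,0,0.18],[0,0,0]],[[0,0,0.1933],[0,0,0]],[[0,0,0.2027],[0,0,0]],[[0,0,0.2067],[0,0,0]]]}}

```text
time_s: 23.7
position: [0.6445, -0.0557, 0.0451]
tcp_rot: [-3.14, -0.002, 1.654]
wrist_force: [-8.1, 4.1, 17.8]
gripper_width: 0.0257
grip_force: 61.1
```

Call:
{"method": "servo_tool", "body": {"rows": [[[0,0,0],[0,0,0]],[[0,0,0],[0,0,0]],[[0,0,0],[0,0,0]],[[0,0,0],[0,0,0]],[[0,0,0],[0,0,0]],[[0,0,0],[0,0,0]],[[0,0,0],[0,0,0]],[[0,0,0],[0,0,0]]], "gripper": 0.5}}

```text
time_s: 24.37
position: [0.6455, -0.0581, 0.045]
tcp_rot: [-3.142, 0.0, 1.651]
wrist_force: [1.2, -0.5, 0.6]
gripper_width: 0.0431
grip_force: 0.0
```

Call:
{"method": "servo_tool", "body": {"rows": [[[0,0,-0.03],[0,0,0]],[[0,0,-0.08],[0,0,0]],[[0,0,-0.13],[0,0,0]],[[0,0,-0.18],[0,0,0]],[[0,0,-0.2067],[0,0,0]],[[0,0,-0.2067],[0,0,0]],[[0,0,-0.2067],[0,0,0]],[[0,0,-0.2067],[0,0,0]]]}}

```text
time_s: 25.03
position: [0.645, -0.0579, 0.199]
tcp_rot: [-3.14, -0.0, 1.651]
wrist_force: [-0.1, 0.9, -0.4]
gripper_width: 0.0426
grip_force: 0.0
```

```bash
python3 nxt.py blue .027
```

```text
[ 0.6449442  -0.05835039  0.2       ] [ 0.64500138 -0.05792139  0.19897736]
top mat blue 6 [0.4852 0.2503 0.0449]
top mat white 9 [0.4822 0.2395 0.0464]
top box white 123 [ 0.6232 -0.1674  0.049 ]
side mat yellow 48 [0.3499 0.2277 0.0418]
side mat blue 51 [0.4771 0.2422 0.0432]
side mat white 5 [0.5592 0.3067 0.0379]
side box red 37 [ 0.6505 -0.1086  0.0492]
side box white 170 [ 0.66   -0.1714  0.0543]
target blue 0.485 0.25
over0 8x[[0.2134, -0.09, 0.0467], [0, 0, 0]]
over1 8x[[0.2133, -0.09, 0.0466], [0, 0, 0]]
over0 8x[[0.0, 0.0, 0.0], [0, 0, 0]]
descend 1x[[0.0, 0.0, 0.0534], [0, 0, 0]]; 1x[[0.0, 0.0, 0.0934], [0, 0, 0]]; 1x[[0.0, 0.0, 0.1134], [0, 0, 0]]; 5x[[0.0, 0.0, 0.1267], [0, 0, 0]]
CLOSE 8x[[0.0, 0.0, 0.0], [0, 0, 0]]
lift 8x[[0.0, 0.0, -0.22], [0, 0, 0]]
carry0 8x[[-0.1773, 0.09, 0.0], [0, 0, 0]]
carry1 8x[[-0.1774, 0.0901, 0.0], [0, 0, 0]]
lower 1x[[0.0, 0.0, 0.0533], [0, 0, 0]]; 1x[[0.0, 0.0, 0.0933], [0, 0, 0]]; 1x[[0.0, 0.0, 0.1333], [0, 0, 0]]; 1x[[0.0, 0.0, 0.16], [0, 0, 0]]; 1x[[0.0, 0.0, 0.18], [0, 0, 0]]; 1x[[0.0, 0.0, 0.1933], [0, 0, 0]]; 1x[[0.0, 0.0, 0.2027], [0, 0, 0]]; 1x[[0.0, 0.0, 0.2067], [0, 0, 0]]
OPEN .7 8x[[0.0, 0.0, 0.0], [0, 0, 0]]
up 8x[[0.0, 0.0, -0.2067], [0, 0, 0]]
```

The yellow cone was knocked to about (0.355,0.23). Blue is still at (0.4825,0.2435).

Call:
{"method": "servo_tool", "body": {"rows": [[[0.2134,-0.09,0.0467],[0,0,0]],[[0.2134,-0.09,0.0467],[0,0,0]],[[0.2134,-0.09,0.0467],[0,0,0]],[[0.2134,-0.09,0.0467],[0,0,0]],[[0.2134,-0.09,0.0467],[0,0,0]],[[0.2134,-0.09,0.0467],[0,0,0]],[[0.2134,-0.09,0.0467],[0,0,0]],[[0.2134,-0.09,0.0467],[0,0,0]]], "gripper": 0.7}}

```text
time_s: 25.8
position: [0.5659, 0.0954, 0.1646]
tcp_rot: [-3.141, 0.001, 1.651]
wrist_force: [0.3, -0.3, -0.5]
gripper_width: 0.0597
grip_force: 0.0
```

Call:
{"method": "servo_tool", "body": {"rows": [[[0.2049,-0.094,0.0466],[0,0,0]],[[0.2049,-0.094,0.0466],[0,0,0]],[[0.2049,-0.094,0.0466],[0,0,0]],[[0.2049,-0.094,0.0466],[0,0,0]],[[0.2049,-0.094,0.0466],[0,0,0]],[[0.2049,-0.094,0.0466],[0,0,0]],[[0.2049,-0.094,0.0466],[0,0,0]],[[0.2049,-0.094,0.0466],[0,0,0]]]}}

```text
time_s: 26.47
position: [0.4845, 0.2423, 0.1304]
tcp_rot: [3.14, 0.0, 1.649]
wrist_force: [-0.6, 0.5, -0.7]
gripper_width: 0.0597
grip_force: 0.0
```

Call:
{"method": "servo_tool", "body": {"rows": [[[0,0,0.0534],[0,0,0]],[[0,0,0.0934],[0,0,0]],[[0,0,0.1134],[0,0,0]],[[0,0,0.1267],[0,0,0]],[[0,0,0.1267],[0,0,0]],[[0,0,0.1267],[0,0,0]],[[0,0,0.1267],[0,0,0]],[[0,0,0.1267],[0,0,0]]]}}

```text
time_s: 27.13
position: [0.4843, 0.2437, 0.0365]
tcp_rot: [3.139, -0.001, 1.651]
wrist_force: [0.5, 0.3, 0.5]
gripper_width: 0.0601
grip_force: 0.0
```

Call:
{"method": "servo_tool", "body": {"rows": [[[0,0,0],[0,0,0]],[[0,0,0],[0,0,0]],[[0,0,0],[0,0,0]],[[0,0,0],[0,0,0]],[[0,0,0],[0,0,0]],[[0,0,0],[0,0,0]],[[0,0,0],[0,0,0]],[[0,0,0],[0,0,0]]], "gripper": 0}}

```text
time_s: 27.8
position: [0.4834, 0.2439, 0.0361]
tcp_rot: [3.14, -0.0, 1.652]
wrist_force: [-0.6, -0.3, 5.6]
gripper_width: 0.0257
grip_force: 58.7
```

Call:
{"method": "servo_tool", "body": {"rows": [[[0,0,-0.01],[0,0,0]],[[0,0,-0.06],[0,0,0]],[[0,0,-0.11],[0,0,0]],[[0,0,-0.16],[0,0,0]],[[0,0,-0.22],[0,0,0]],[[0,0,-0.22],[0,0,0]],[[0,0,-0.22],[0,0,0]],[[0,0,-0.22],[0,0,0]]]}}

```text
time_s: 28.47
position: [0.4826, 0.2436, 0.2001]
tcp_rot: [3.141, -0.0, 1.651]
wrist_force: [-0.2, -0.7, -0.5]
gripper_width: 0.0258
grip_force: 59.1
```

Call:
{"method": "servo_tool", "body": {"rows": [[[-0.1773,0.09,0],[0,0,0]],[[-0.1773,0.09,0],[0,0,0]],[[-0.1773,0.09,0],[0,0,0]],[[-0.1773,0.09,0],[0,0,0]],[[-0.1773,0.09,0],[0,0,0]],[[-0.1773,0.09,0],[0,0,0]],[[-0.1773,0.09,0],[0,0,0]],[[-0.1773,0.09,0],[0,0,0]]]}}

```text
time_s: 29.13
position: [0.5594, 0.1174, 0.1988]
tcp_rot: [-3.139, -0.0, 1.653]
wrist_force: [0.4, -0.1, -0.1]
gripper_width: 0.0257
grip_force: 59.2
```

Call:
{"method": "servo_tool", "body": {"rows": [[[-0.169,0.0941,0],[0,0,0]],[[-0.169,0.0941,0],[0,0,0]],[[-0.169,0.0941,0],[0,0,0]],[[-0.169,0.0941,0],[0,0,0]],[[-0.169,0.0941,0],[0,0,0]],[[-0.169,0.0941,0],[0,0,0]],[[-0.169,0.0941,0],[0,0,0]],[[-0.169,0.0941,0],[0,0,0]]]}}

```text
time_s: 29.8
position: [0.6403, -0.0023, 0.2]
tcp_rot: [-3.141, -0.0, 1.654]
wrist_force: [0.2, -1.0, -1.1]
gripper_width: 0.0258
grip_force: 59.3
```

Call:
{"method": "servo_tool", "body": {"rows": [[[0,0,0.0533],[0,0,0]],[[0,0,0.0933],[0,0,0]],[[0,0,0.1333],[0,0,0]],[[0,0,0.16],[0,0,0]],[[0,0,0.18],[0,0,0]],[[0,0,0.1933],[0,0,0]],[[0,0,0.2027],[0,0,0]],[[0,0,0.2067],[0,0,0]]]}}

```text
time_s: 30.47
position: [0.6405, -0.0031, 0.045]
tcp_rot: [-3.141, -0.0, 1.653]
wrist_force: [-8.0, 2.6, 19.1]
gripper_width: 0.026
grip_force: 61.2
```

Call:
{"method": "servo_tool", "body": {"rows": [[[0,0,0],[0,0,0]],[[0,0,0],[0,0,0]],[[0,0,0],[0,0,0]],[[0,0,0],[0,0,0]],[[0,0,0],[0,0,0]],[[0,0,0],[0,0,0]],[[0,0,0],[0,0,0]],[[0,0,0],[0,0,0]]], "gripper": 0.5}}

```text
time_s: 31.13
position: [0.6413, -0.0043, 0.045]
tcp_rot: [3.142, 0.0, 1.651]
wrist_force: [0.0, 0.1, -0.7]
gripper_width: 0.0425
grip_force: 0.0
```

Call:
{"method": "servo_tool", "body": {"rows": [[[0,0,-0.03],[0,0,0]],[[0,0,-0.08],[0,0,0]],[[0,0,-0.13],[0,0,0]],[[0,0,-0.18],[0,0,0]],[[0,0,-0.2067],[0,0,0]],[[0,0,-0.2067],[0,0,0]],[[0,0,-0.2067],[0,0,0]],[[0,0,-0.2067],[0,0,0]]]}}

```text
time_s: 31.8
position: [0.6407, -0.0041, 0.199]
tcp_rot: [-3.14, -0.0, 1.651]
wrist_force: [0.5, -0.1, -0.4]
gripper_width: 0.0428
grip_force: 0.0
```

```bash
sed -i 's/^x,y=round.*/x,y=float(r["side","mat",c][0])+.0075,float(r["side","mat",c][1])+.001;x,y=round(x,3),round(y,3);print("target",c,x,y)/' nxt.py; python3 nxt.py yellow .08
```

```text
[ 0.64074478 -0.00451388  0.2       ] [ 0.64071735 -0.00412784  0.19897986]
top mat white 4 [0.5588 0.2998 0.038 ]
top box red 48 [ 0.6565 -0.1074  0.0548]
top box white 173 [ 0.6061 -0.1642  0.047 ]
side mat yellow 47 [0.3491 0.2281 0.0421]
side mat white 5 [0.5559 0.3051 0.0387]
side box red 36 [ 0.6507 -0.1077  0.0505]
side box white 170 [ 0.6593 -0.1719  0.0542]
target yellow 0.357 0.229
over0 8x[[0.1702, -0.1762, 0.0467], [0, 0, 0]]
over1 8x[[0.1701, -0.1763, 0.0466], [0, 0, 0]]
over0 8x[[0.0, 0.0, 0.0], [0, 0, 0]]
descend 1x[[0.0, 0.0, 0.0534], [0, 0, 0]]; 1x[[0.0, 0.0, 0.0934], [0, 0, 0]]; 1x[[0.0, 0.0, 0.1134], [0, 0, 0]]; 5x[[0.0, 0.0, 0.1267], [0, 0, 0]]
CLOSE 8x[[0.0, 0.0, 0.0], [0, 0, 0]]
lift 8x[[0.0, 0.0, -0.22], [0, 0, 0]]
carry0 8x[[-0.1348, 0.1762, 0.0], [0, 0, 0]]
carry1 8x[[-0.1348, 0.1763, 0.0], [0, 0, 0]]
lower 1x[[0.0, 0.0, 0.0533], [0, 0, 0]]; 1x[[0.0, 0.0, 0.0933], [0, 0, 0]]; 1x[[0.0, 0.0, 0.1333], [0, 0, 0]]; 1x[[0.0, 0.0, 0.16], [0, 0, 0]]; 1x[[0.0, 0.0, 0.18], [0, 0, 0]]; 1x[[0.0, 0.0, 0.1933], [0, 0, 0]]; 1x[[0.0, 0.0, 0.2027], [0, 0, 0]]; 1x[[0.0, 0.0, 0.2067], [0, 0, 0]]
OPEN .7 8x[[0.0, 0.0, 0.0], [0, 0, 0]]
up 8x[[0.0, 0.0, -0.2067], [0, 0, 0]]
```

Call:
{"method": "servo_tool", "body": {"rows": [[[0.1702,-0.1762,0.0467],[0,0,0]],[[0.1702,-0.1762,0.0467],[0,0,0]],[[0.1702,-0.1762,0.0467],[0,0,0]],[[0.1702,-0.1762,0.0467],[0,0,0]],[[0.1702,-0.1762,0.0467],[0,0,0]],[[0.1702,-0.1762,0.0467],[0,0,0]],[[0.1702,-0.1762,0.0467],[0,0,0]],[[0.1702,-0.1762,0.0467],[0,0,0]]], "gripper": 0.7}}

```text
time_s: 32.57
position: [0.4997, 0.1122, 0.1645]
tcp_rot: [-3.141, 0.0, 1.651]
wrist_force: [0.1, 0.6, 0.0]
gripper_width: 0.0601
grip_force: 0.0
```

Call:
{"method": "servo_tool", "body": {"rows": [[[0.1701,-0.1763,0.0466],[0,0,0]],[[0.1701,-0.1763,0.0466],[0,0,0]],[[0.1701,-0.1763,0.0466],[0,0,0]],[[0.1701,-0.1763,0.0466],[0,0,0]],[[0.1701,-0.1763,0.0466],[0,0,0]],[[0.1701,-0.1763,0.0466],[0,0,0]],[[0.1701,-0.1763,0.0466],[0,0,0]],[[0.1701,-0.1763,0.0466],[0,0,0]]]}}

```text
time_s: 33.23
position: [0.3592, 0.2288, 0.1304]
tcp_rot: [3.14, 0.0, 1.65]
wrist_force: [0.8, 0.2, -0.0]
gripper_width: 0.0601
grip_force: 0.0
```

Call:
{"method": "servo_tool", "body": {"rows": [[[0,0,0.0534],[0,0,0]],[[0,0,0.0934],[0,0,0]],[[0,0,0.1134],[0,0,0]],[[0,0,0.1267],[0,0,0]],[[0,0,0.1267],[0,0,0]],[[0,0,0.1267],[0,0,0]],[[0,0,0.1267],[0,0,0]],[[0,0,0.1267],[0,0,0]]]}}

```text
time_s: 33.9
position: [0.3588, 0.229, 0.036]
tcp_rot: [3.139, -0.001, 1.65]
wrist_force: [0.2, 0.3, -0.3]
gripper_width: 0.0597
grip_force: 0.0
```

Call:
{"method": "servo_tool", "body": {"rows": [[[0,0,0],[0,0,0]],[[0,0,0],[0,0,0]],[[0,0,0],[0,0,0]],[[0,0,0],[0,0,0]],[[0,0,0],[0,0,0]],[[0,0,0],[0,0,0]],[[0,0,0],[0,0,0]],[[0,0,0],[0,0,0]]], "gripper": 0}}

```text
time_s: 34.57
position: [0.3578, 0.2292, 0.0359]
tcp_rot: [3.14, -0.0, 1.652]
wrist_force: [-0.3, -0.9, 6.0]
gripper_width: 0.0259
grip_force: 58.6
```

Call:
{"method": "servo_tool", "body": {"rows": [[[0,0,-0.01],[0,0,0]],[[0,0,-0.06],[0,0,0]],[[0,0,-0.11],[0,0,0]],[[0,0,-0.16],[0,0,0]],[[0,0,-0.22],[0,0,0]],[[0,0,-0.22],[0,0,0]],[[0,0,-0.22],[0,0,0]],[[0,0,-0.22],[0,0,0]]]}}

```text
time_s: 35.23
position: [0.3571, 0.229, 0.2002]
tcp_rot: [3.141, -0.0, 1.652]
wrist_force: [-0.4, 0.6, -0.5]
gripper_width: 0.0259
grip_force: 59.2
```

Call:
{"method": "servo_tool", "body": {"rows": [[[-0.1348,0.1762,0],[0,0,0]],[[-0.1348,0.1762,0],[0,0,0]],[[-0.1348,0.1762,0],[0,0,0]],[[-0.1348,0.1762,0],[0,0,0]],[[-0.1348,0.1762,0],[0,0,0]],[[-0.1348,0.1762,0],[0,0,0]],[[-0.1348,0.1762,0],[0,0,0]],[[-0.1348,0.1762,0],[0,0,0]]]}}

```text
time_s: 35.9
position: [0.4951, 0.1392, 0.1987]
tcp_rot: [-3.138, -0.0, 1.652]
wrist_force: [0.1, 0.3, -0.8]
gripper_width: 0.0256
grip_force: 59.4
```

Call:
{"method": "servo_tool", "body": {"rows": [[[-0.1348,0.1763,0],[0,0,0]],[[-0.1348,0.1763,0],[0,0,0]],[[-0.1348,0.1763,0],[0,0,0]],[[-0.1348,0.1763,0],[0,0,0]],[[-0.1348,0.1763,0],[0,0,0]],[[-0.1348,0.1763,0],[0,0,0]],[[-0.1348,0.1763,0],[0,0,0]],[[-0.1348,0.1763,0],[0,0,0]]]}}

```text
time_s: 36.57
position: [0.6353, 0.0502, 0.2001]
tcp_rot: [-3.14, -0.0, 1.653]
wrist_force: [0.1, 1.0, 0.7]
gripper_width: 0.026
grip_force: 59.6
```

Call:
{"method": "servo_tool", "body": {"rows": [[[0,0,0.0533],[0,0,0]],[[0,0,0.0933],[0,0,0]],[[0,0,0.1333],[0,0,0]],[[0,0,0.16],[0,0,0]],[[0,0,0.18],[0,0,0]],[[0,0,0.1933],[0,0,0]],[[0,0,0.2027],[0,0,0]],[[0,0,0.2067],[0,0,0]]]}}

```text
time_s: 37.23
position: [0.6362, 0.0495, 0.0449]
tcp_rot: [-3.141, -0.0, 1.652]
wrist_force: [-4.4, 0.3, 20.0]
gripper_width: 0.026
grip_force: 62.2
```

Call:
{"method": "servo_tool", "body": {"rows": [[[0,0,0],[0,0,0]],[[0,0,0],[0,0,0]],[[0,0,0],[0,0,0]],[[0,0,0],[0,0,0]],[[0,0,0],[0,0,0]],[[0,0,0],[0,0,0]],[[0,0,0],[0,0,0]],[[0,0,0],[0,0,0]]], "gripper": 0.5}}

```text
time_s: 37.9
position: [0.637, 0.0486, 0.045]
tcp_rot: [3.142, 0.0, 1.651]
wrist_force: [-0.1, 0.1, 0.1]
gripper_width: 0.0428
grip_force: 0.0
```

Call:
{"method": "servo_tool", "body": {"rows": [[[0,0,-0.03],[0,0,0]],[[0,0,-0.08],[0,0,0]],[[0,0,-0.13],[0,0,0]],[[0,0,-0.18],[0,0,0]],[[0,0,-0.2067],[0,0,0]],[[0,0,-0.2067],[0,0,0]],[[0,0,-0.2067],[0,0,0]],[[0,0,-0.2067],[0,0,0]]]}}

```text
time_s: 38.57
position: [0.6364, 0.0487, 0.1989]
tcp_rot: [-3.14, -0.0, 1.651]
wrist_force: [-0.2, -0.0, -0.8]
gripper_width: 0.043
grip_force: 0.0
```

Run:
```python
from h import *
from pl import *
P=Pl();print(P.p,P.y,ctrl.observe()["position"])
# move aside (toward torch, back) with yaw turn to pi+.15 
P.call([[.48,.2,.25]],P.y+.8);P.call([[.48,.2,.25]],pi+.15);P.save()
z=np.load("top0.npz");p,d,K,T=z["p"],z["d"],z["K"],z["T"];Q=cloud(d,K,T);h,s,v=cv2.split(cv2.cvtColor(p,cv2.COLOR_RGB2HSV))
b=(abs(Q[...,1]-.29)<.06)&(Q[...,0]>.58)&(Q[...,0]<.73)
m=b&(Q[...,2]>.112)&(Q[...,2]<.13);print("handle top rect",cv2.minAreaRect((Q[m][:,:2]*1000).astype(np.float32)))
m=b&(s<70)&(v>120)&(Q[...,2]>.055)&(Q[...,2]<.072);print("housing",cv2.minAreaRect((Q[m][:,:2]*1000).astype(np.float32)))
```

```text
[0.63654777 0.04834476 0.2       ] 1.650030702376029 [0.63642913 0.04870623 0.19894589]
 8x[[0.2181, -0.1921, -0.0667], [0, 0, -0.1273]]
 8x[[0.0, 0.0, 0.0], [0, 0, -0.134]]
handle top rect ((619.6660766601562, 291.7459411621094), (31.892614364624023, 24.466543197631836), 12.103299140930176)
housing ((624.35302734375, 286.9097900390625), (35.99510192871094, 57.70581817626953), 78.60496520996094)
```

Call:
{"method": "servo_tool", "body": {"rows": [[[0.2181,-0.1921,-0.0667],[0,0,-0.1273]],[[0.2181,-0.1921,-0.0667],[0,0,-0.1273]],[[0.2181,-0.1921,-0.0667],[0,0,-0.1273]],[[0.2181,-0.1921,-0.0667],[0,0,-0.1273]],[[0.2181,-0.1921,-0.0667],[0,0,-0.1273]],[[0.2181,-0.1921,-0.0667],[0,0,-0.1273]],[[0.2181,-0.1921,-0.0667],[0,0,-0.1273]],[[0.2181,-0.1921,-0.0667],[0,0,-0.1273]]], "gripper": 0.7}}

```text
time_s: 39.23
position: [0.4785, 0.201, 0.2486]
tcp_rot: [-3.139, -0.001, 2.455]
wrist_force: [0.8, -0.1, -0.6]
gripper_width: 0.06
grip_force: 0.0
```

Call:
{"method": "servo_tool", "body": {"rows": [[[0,0,0],[0,0,-0.134]],[[0,0,0],[0,0,-0.134]],[[0,0,0],[0,0,-0.134]],[[0,0,0],[0,0,-0.134]],[[0,0,0],[0,0,-0.134]],[[0,0,0],[0,0,-0.134]],[[0,0,0],[0,0,-0.134]],[[0,0,0],[0,0,-0.134]]]}}

```text
time_s: 39.9
position: [0.48, 0.1994, 0.2481]
tcp_rot: [-3.141, -0.003, -2.991]
wrist_force: [-0.6, -0.7, 0.3]
gripper_width: 0.0597
grip_force: 0.0
```

Run:
```python
from h import *
from pl import *
P=Pl();o=ctrl.observe();print(P.p,P.y,o["position"],o["tcp_rot"],o["joint_pos"].round(2))
for n in("top","side"):
    p,d,K,T=cam(n);np.savez(n+"2.npz",p=p,d=d,K=K,T=T);Q=cloud(d,K,T)
    for k,q in cones(p,Q,.035,.075,(.595,.70),(-.15,.09),0).items(): print(n,k,q[0],q[1],q[2],q[3],q[4])
    if n=="top": a=p[110:190,230:430]
    else: a=p[130:250,200:430]
    save(n+"2.png",cv2.resize(a,None,fx=3.4,fy=3.4,interpolation=cv2.INTER_CUBIC))
    for l in("radome_red_tip","radome_white_tip","radome_blue_tip","radome_yellow_tip"):
        for r in ctrl.spot_point(n,l)[:2]:
            u,v=r["at"][0]*640,r["at"][1]*400;print(n,l,round(r["score"],2),round(u),round(v),ray(T,K,u,v,.058).round(4))
```

```text
[0.47997759 0.20000281 0.250025  ] 3.291827023142055 [0.47997929 0.19938146 0.24809321] [-3.14110806 -0.00331932 -2.99063923] [ 0.24  0.21 -0.11  1.25 -0.    0.09]
top red 49 [362.9 148.3] [ 0.6576 -0.1072  0.054 ] [ 0.668 -0.095  0.066] [ 0.645 -0.121  0.044]
top yellow 46 [312.4 155.6] [0.632  0.0477 0.054 ] [0.646 0.06  0.065] [0.623 0.038 0.045]
top blue 1 [329. 153.] [ 0.6404 -0.0019  0.058 ] [ 0.64  -0.002  0.058] [ 0.64  -0.002  0.058]
top white 64 [362.8 167.1] [ 0.5989 -0.1092  0.045 ] [ 0.606 -0.061  0.051] [ 0.595 -0.148  0.035]
top radome_red_tip 0.42 367 146 [ 0.6629 -0.1186  0.058 ]
top radome_white_tip 0.4 346 155 [ 0.6338 -0.055   0.058 ]
top radome_blue_tip 0.71 422 150 [ 0.6508 -0.2889  0.058 ]
top radome_blue_tip 0.22 345 155 [ 0.6328 -0.0498  0.058 ]
top radome_yellow_tip 0.61 310 154 [0.6384 0.0562 0.058 ]
side white 1 [356. 199.] [ 0.6041 -0.143   0.044 ] [ 0.604 -0.143  0.044] [ 0.604 -0.143  0.044]
side radome_yellow_tip 0.69 232 301 [0.2621 0.3159 0.058 ]
side radome_yellow_tip 0.45 268 292 [0.2645 0.2257 0.058 ]
```

View pics/top2.png

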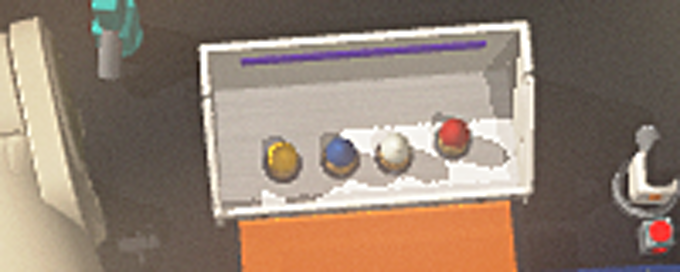

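All four cones stand in the box: yellow (283,158), blue (341,155), white (393,152), red (454,137). Next comes the torch on the green dock.

Run:
```python
from pl import *
P=Pl();P.p=np.array([.48,.1997,.2487]);t=[.6195,.2913]
P.call([[*t,.22]],pi+.17,note="over");P.call([[*t,.18],[*t,.15],[*t,.125],[*t,.11],[*t,.103]],note="desc");P.save()
```

```text
over 8x[[-0.2022, 0.0929, 0.0383], [0, 0, -0.0031]]
desc 1x[[0.0, 0.0, 0.0533], [0, 0, 0]]; 1x[[0.0, 0.0, 0.0933], [0, 0, 0]]; 1x[[0.0, 0.0, 0.1266], [0, 0, 0]]; 1x[[0.0, 0.0, 0.1466], [0, 0, 0]]; 4x[[0.0, 0.0, 0.156], [0, 0, 0]]
```

Call:
{"method": "servo_tool", "body": {"rows": [[[-0.2022,0.0929,0.0383],[0,0,-0.0031]],[[-0.2022,0.0929,0.0383],[0,0,-0.0031]],[[-0.2022,0.0929,0.0383],[0,0,-0.0031]],[[-0.2022,0.0929,0.0383],[0,0,-0.0031]],[[-0.2022,0.0929,0.0383],[0,0,-0.0031]],[[-0.2022,0.0929,0.0383],[0,0,-0.0031]],[[-0.2022,0.0929,0.0383],[0,0,-0.0031]],[[-0.2022,0.0929,0.0383],[0,0,-0.0031]]]}}

```text
time_s: 41.07
position: [0.6188, 0.2915, 0.2222]
tcp_rot: [-3.141, 0.0, -2.971]
wrist_force: [-0.2, -0.5, -0.3]
gripper_width: 0.0599
grip_force: 0.0
```

Call:
{"method": "servo_tool", "body": {"rows": [[[0,0,0.0533],[0,0,0]],[[0,0,0.0933],[0,0,0]],[[0,0,0.1266],[0,0,0]],[[0,0,0.1466],[0,0,0]],[[0,0,0.156],[0,0,0]],[[0,0,0.156],[0,0,0]],[[0,0,0.156],[0,0,0]],[[0,0,0.156],[0,0,0]]]}}

```text
time_s: 41.73
position: [0.6206, 0.2921, 0.1069]
tcp_rot: [3.141, 0.004, -2.971]
wrist_force: [0.6, 0.2, 0.8]
gripper_width: 0.0599
grip_force: 0.0
```

Call:
{"method": "servo_tool", "body": {"rows": [[[0,0,0],[0,0,0]],[[0,0,0],[0,0,0]],[[0,0,0],[0,0,0]],[[0,0,0],[0,0,0]],[[0,0,0],[0,0,0]],[[0,0,0],[0,0,0]],[[0,0,0],[0,0,0]],[[0,0,0],[0,0,0]]], "gripper": 0}}

```text
time_s: 42.4
position: [0.6202, 0.292, 0.1053]
tcp_rot: [3.142, 0.002, -2.971]
wrist_force: [-0.6, -1.0, 5.0]
gripper_width: 0.0233
grip_force: 58.6
```

Call:
{"method": "servo_tool", "body": {"rows": [[[0,0,-0.01],[0,0,0]],[[0,0,-0.03],[0,0,0]],[[0,0,-0.06],[0,0,0]],[[0,0,-0.1],[0,0,0]],[[0,0,-0.14],[0,0,0]],[[0,0,-0.18],[0,0,0]],[[0,0,-0.2],[0,0,0]],[[0,0,-0.2],[0,0,0]]]}}

```text
time_s: 43.07
position: [0.6211, 0.2926, 0.259]
tcp_rot: [3.141, 0.007, -2.97]
wrist_force: [0.5, 0.3, -0.7]
gripper_width: 0.0235
grip_force: 58.9
```

Run:
```python
from h import *
from pl import *
P=Pl();P.p[2]+=.15;o=ctrl.observe();print(P.p,P.y-pi,o["position"],o["tcp_rot"])
tips=dict(red=(.659,-.1095),white=(.645,-.058),blue=(.6407,-.0045),yellow=(.6365,.0485))
a=P.y-pi
for k,(x,y) in tips.items():
    b=[x-.0945*cos(a),y-.0945*sin(a)]
    if k=="red": go(P,[*b,.25],"red")
    P.call([[*b,.1825]],note=k)
print("back");go(P,[.6195,.2913,.253],"b")
P.save()
for n in("side","top"):
    p,d,K,T=cam(n);np.savez(n+"3.npz",p=p,d=d,K=K,T=T);save(n+"3.png",cv2.resize(p[60:260,130:400],None,fx=2.9,fy=2.9,interpolation=cv2.INTER_CUBIC))
```

```text
[0.61951357 0.29128762 0.252975  ] 0.16971224400451845 [0.62107129 0.29257007 0.25898486] [ 3.14052062  0.00683059 -2.97040367]
red0 8x[[0.0822, -0.2678, 0.002], [0, 0, 0]]
red1 8x[[0.0822, -0.2678, 0.002], [0, 0, 0]]
red 8x[[0.0, 0.0, 0.09], [0, 0, 0]]
white 8x[[0.0068, 0.0708, 0.0], [0, 0, 0]]
blue 8x[[-0.0064, 0.0713, 0.0], [0, 0, 0]]
yellow 8x[[-0.0064, 0.0706, 0.0], [0, 0, 0]]
back
b0 8x[[-0.0792, 0.1615, -0.047], [0, 0, 0]]
b1 8x[[-0.0792, 0.1614, -0.047], [0, 0, 0]]
```

View pics/side3.png

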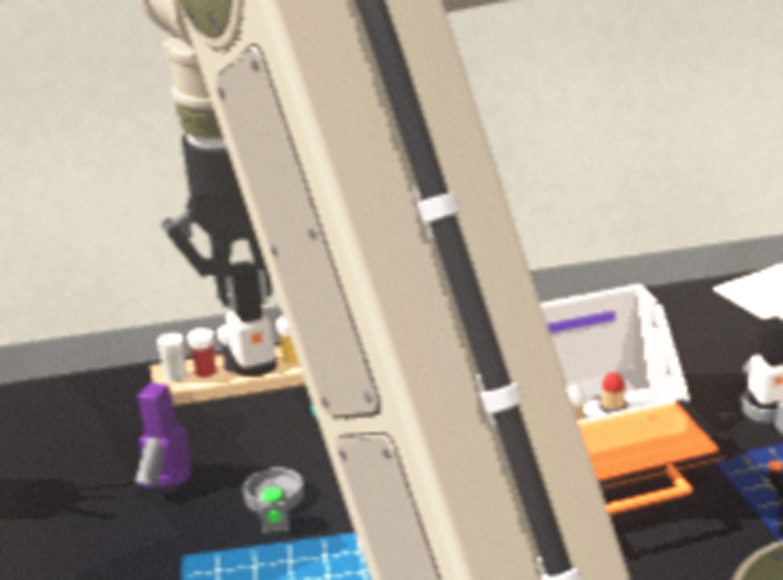

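The torch is held upright with the beam pointing away (+x), and the green dock is empty. Moving to the red cone.

Call:
{"method": "servo_tool", "body": {"rows": [[[0.0822,-0.2678,0.002],[0,0,0]],[[0.0822,-0.2678,0.002],[0,0,0]],[[0.0822,-0.2678,0.002],[0,0,0]],[[0.0822,-0.2678,0.002],[0,0,0]],[[0.0822,-0.2678,0.002],[0,0,0]],[[0.0822,-0.2678,0.002],[0,0,0]],[[0.0822,-0.2678,0.002],[0,0,0]],[[0.0822,-0.2678,0.002],[0,0,0]]]}}

```text
time_s: 43.83
position: [0.5922, 0.0833, 0.2509]
tcp_rot: [3.141, -0.003, -2.972]
wrist_force: [-0.7, -0.6, -2.4]
gripper_width: 0.0235
grip_force: 59.7
```

Call:
{"method": "servo_tool", "body": {"rows": [[[0.0822,-0.2678,0.002],[0,0,0]],[[0.0822,-0.2678,0.002],[0,0,0]],[[0.0822,-0.2678,0.002],[0,0,0]],[[0.0822,-0.2678,0.002],[0,0,0]],[[0.0822,-0.2678,0.002],[0,0,0]],[[0.0822,-0.2678,0.002],[0,0,0]],[[0.0822,-0.2678,0.002],[0,0,0]],[[0.0822,-0.2678,0.002],[0,0,0]]]}}

```text
time_s: 44.5
position: [0.5666, -0.1236, 0.2504]
tcp_rot: [3.14, -0.001, -2.97]
wrist_force: [-0.0, 0.5, -2.3]
gripper_width: 0.0235
grip_force: 60.3
```

Call:
{"method": "servo_tool", "body": {"rows": [[[0,0,0.03],[0,0,0]],[[0,0,0.06],[0,0,0]],[[0,0,0.08],[0,0,0]],[[0,0,0.09],[0,0,0]],[[0,0,0.09],[0,0,0]],[[0,0,0.09],[0,0,0]],[[0,0,0.09],[0,0,0]],[[0,0,0.09],[0,0,0]]]}}

```text
time_s: 45.17
position: [0.5674, -0.1247, 0.1852]
tcp_rot: [-3.14, 0.002, -2.97]
wrist_force: [0.3, 0.3, -1.8]
gripper_width: 0.0236
grip_force: 60.3
```

Run:
```python
from h import *
o=ctrl.observe();print(o["position"],o["tcp_rot"])
for n in("top","side"):
    p,d,K,T=cam(n);Q=cloud(d,K,T)
    for k,q in cones(p,Q,.035,.075,(.61,.71),(-.15,.09),0).items(): print(n,k,q[0],q[1],q[2])
    for l in("torch_a_lens","torch_a"):
        for r in ctrl.spot_point(n,l)[:5]: print(n,l,round(r["score"],2),np.round([r["at"][0]*640,r["at"][1]*400]),ray(T,K,r["at"][0]*640,r["at"][1]*400,.1075 if "lens" in l else .0875).round(3))
    save(n+"4.png",cv2.resize(p[100:220,250:450],None,fx=3.8,fy=3.8,interpolation=cv2.INTER_CUBIC))
```

```text
[ 0.56743461 -0.12471104  0.18519972] [-3.14029047e+00  2.13272436e-03 -2.96980125e+00]
top yellow 12 [309.9 154.8] [0.6375 0.0584 0.0524]
top blue 1 [329. 153.] [ 0.6401 -0.0019  0.0591]
top white 53 [345.4 152.8] [ 0.6425 -0.0518  0.0534]
top torch_a_lens 0.86 [196. 154.] [0.621 0.398 0.107]
top torch_a_lens 0.86 [262. 130.] [0.696 0.202 0.107]
top torch_a 0.75 [206. 142.] [0.666 0.374 0.087]
top torch_a 0.63 [263. 121.] [0.732 0.201 0.087]
side red 34 [341.  191.8] [ 0.6506 -0.1075  0.0508]
side white 7 [344.9 192. ] [ 0.6481 -0.1205  0.0489]
side torch_a_lens 0.82 [349. 183.] [ 0.607 -0.117  0.108]
side torch_a_lens 0.74 [180. 225.] [0.538 0.411 0.108]
side torch_a_lens 0.58 [244. 205.] [0.586 0.225 0.108]
side torch_a_lens 0.58 [394. 197.] [ 0.491 -0.22   0.108]
side torch_a 0.73 [394. 199.] [ 0.506 -0.228  0.088]
side torch_a 0.67 [357. 196.] [ 0.56  -0.125  0.088]
side torch_a 0.62 [189. 221.] [0.577 0.387 0.088]
side torch_a 0.53 [243. 200.] [0.642 0.219 0.088]
```

View pics/side4.png

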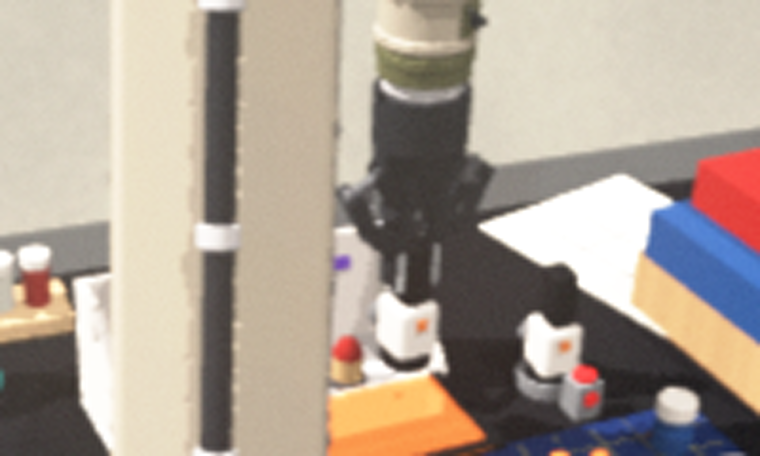

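The lens reads (0.607,-0.117,0.108), as planned, and the beam is on red. Hold, then white.

Call:
{"method": "servo_tool", "body": {"rows": [[[0,0,0],[0,0,0]],[[0,0,0],[0,0,0]],[[0,0,0],[0,0,0]],[[0,0,0],[0,0,0]],[[0,0,0],[0,0,0]],[[0,0,0],[0,0,0]],[[0,0,0],[0,0,0]],[[0,0,0],[0,0,0]]]}}

```text
time_s: 46.13
position: [0.5665, -0.1249, 0.1838]
tcp_rot: [-3.142, -0.0, -2.971]
wrist_force: [-0.2, -0.3, -2.1]
gripper_width: 0.0236
grip_force: 60.3
```

Call:
{"method": "servo_tool", "body": {"rows": [[[0,0,0],[0,0,0]],[[0,0,0],[0,0,0]],[[0,0,0],[0,0,0]],[[0,0,0],[0,0,0]],[[0,0,0],[0,0,0]],[[0,0,0],[0,0,0]],[[0,0,0],[0,0,0]],[[0,0,0],[0,0,0]]]}}

```text
time_s: 46.8
position: [0.5665, -0.1249, 0.1838]
tcp_rot: [-3.141, 0.0, -2.971]
wrist_force: [0.5, -0.9, -2.3]
gripper_width: 0.0231
grip_force: 60.3
```

Call:
{"method": "servo_tool", "body": {"rows": [[[0,0,0],[0,0,0]],[[0,0,0],[0,0,0]],[[0,0,0],[0,0,0]],[[0,0,0],[0,0,0]],[[0,0,0],[0,0,0]],[[0,0,0],[0,0,0]],[[0,0,0],[0,0,0]],[[0,0,0],[0,0,0]]]}}

```text
time_s: 47.47
position: [0.5665, -0.1249, 0.1838]
tcp_rot: [-3.141, 0.0, -2.971]
wrist_force: [-0.0, 0.4, -1.9]
gripper_width: 0.0235
grip_force: 60.3
```

Call:
{"method": "servo_tool", "body": {"rows": [[[0,0,0],[0,0,0]],[[0,0,0],[0,0,0]],[[0,0,0],[0,0,0]],[[0,0,0],[0,0,0]],[[0,0,0],[0,0,0]],[[0,0,0],[0,0,0]],[[0,0,0],[0,0,0]],[[0,0,0],[0,0,0]]]}}

```text
time_s: 48.13
position: [0.5665, -0.1249, 0.1838]
tcp_rot: [-3.142, -0.0, -2.971]
wrist_force: [-0.3, 0.6, -1.6]
gripper_width: 0.024
grip_force: 60.3
```

Call:
{"method": "servo_tool", "body": {"rows": [[[0,0,0],[0,0,0]],[[0,0,0],[0,0,0]],[[0,0,0],[0,0,0]],[[0,0,0],[0,0,0]],[[0,0,0],[0,0,0]],[[0,0,0],[0,0,0]],[[0,0,0],[0,0,0]],[[0,0,0],[0,0,0]]]}}

```text
time_s: 48.8
position: [0.5665, -0.1249, 0.1838]
tcp_rot: [-3.142, -0.0, -2.971]
wrist_force: [0.5, 0.1, -3.2]
gripper_width: 0.0236
grip_force: 60.3
```

Call:
{"method": "servo_tool", "body": {"rows": [[[0.0017,0.0177,0],[0,0,0]],[[0.0034,0.0354,0],[0,0,0]],[[0.0051,0.0531,0],[0,0,0]],[[0.0068,0.0708,0],[0,0,0]],[[0.0068,0.0708,0],[0,0,0]],[[0.0068,0.0708,0],[0,0,0]],[[0.0068,0.0708,0],[0,0,0]],[[0.0068,0.0708,0],[0,0,0]]]}}

```text
time_s: 49.47
position: [0.5527, -0.0736, 0.1839]
tcp_rot: [-3.141, 0.0, -2.971]
wrist_force: [1.1, 0.2, -1.7]
gripper_width: 0.0234
grip_force: 60.2
```

```bash
cat > lens.py <<'E'
from h import *
o=ctrl.observe();print(o["time_s"],o["position"])
for n in("top","side"):
    p,d,K,T=cam(n);Q=cloud(d,K,T)
    for k,q in cones(p,Q,.035,.075,(.61,.71),(-.15,.09),0).items(): print(n,k,q[0],q[1],q[2])
    for l in("torch_a_lens","radome_white_tip"):
        for r in ctrl.spot_point(n,l)[:6]:
            x=ray(T,K,r["at"][0]*640,r["at"][1]*400,.1075 if "lens" in l else .058).round(3)
            if abs(x[1]+.03)<.13: print(n,l,round(r["score"],2),x)
E
python3 lens.py
```

```text
49.4667 [ 0.55267736 -0.07357629  0.18393511]
top yellow 50 [312.4 155.7] [0.6312 0.0491 0.0535]
top white 13 [329.4 154.8] [ 0.6343 -0.0049  0.0563]
side torch_a_lens 0.68 [ 0.581 -0.062  0.108]
side torch_a_lens 0.32 [ 0.503 -0.001  0.108]
```

Call:
{"method": "servo_tool", "body": {"rows": [[[0,0,0],[0,0,0]],[[0,0,0],[0,0,0]],[[0,0,0],[0,0,0]],[[0,0,0],[0,0,0]],[[0,0,0],[0,0,0]],[[0,0,0],[0,0,0]],[[0,0,0],[0,0,0]],[[0,0,0],[0,0,0]]]}}

```text
time_s: 50.43
position: [0.5524, -0.0734, 0.1838]
tcp_rot: [-3.141, -0.0, -2.971]
wrist_force: [-0.2, 0.0, -1.9]
gripper_width: 0.0237
grip_force: 60.2
```

Call:
{"method": "servo_tool", "body": {"rows": [[[0,0,0],[0,0,0]],[[0,0,0],[0,0,0]],[[0,0,0],[0,0,0]],[[0,0,0],[0,0,0]],[[0,0,0],[0,0,0]],[[0,0,0],[0,0,0]],[[0,0,0],[0,0,0]],[[0,0,0],[0,0,0]]]}}

```text
time_s: 51.1
position: [0.5524, -0.0734, 0.1838]
tcp_rot: [-3.141, 0.0, -2.971]
wrist_force: [0.1, -0.0, -2.3]
gripper_width: 0.0231
grip_force: 60.2
```

Call:
{"method": "servo_tool", "body": {"rows": [[[0,0,0],[0,0,0]],[[0,0,0],[0,0,0]],[[0,0,0],[0,0,0]],[[0,0,0],[0,0,0]],[[0,0,0],[0,0,0]],[[0,0,0],[0,0,0]],[[0,0,0],[0,0,0]],[[0,0,0],[0,0,0]]]}}

```text
time_s: 51.77
position: [0.5524, -0.0734, 0.1838]
tcp_rot: [-3.141, 0.0, -2.971]
wrist_force: [0.5, -0.4, -1.8]
gripper_width: 0.0232
grip_force: 60.2
```

Call:
{"method": "servo_tool", "body": {"rows": [[[0,0,0],[0,0,0]],[[0,0,0],[0,0,0]],[[0,0,0],[0,0,0]],[[0,0,0],[0,0,0]],[[0,0,0],[0,0,0]],[[0,0,0],[0,0,0]],[[0,0,0],[0,0,0]],[[0,0,0],[0,0,0]]]}}

```text
time_s: 52.43
position: [0.5524, -0.0734, 0.1838]
tcp_rot: [-3.142, 0.0, -2.971]
wrist_force: [1.1, -0.2, -3.2]
gripper_width: 0.0233
grip_force: 60.2
```

Call:
{"method": "servo_tool", "body": {"rows": [[[0,0,0],[0,0,0]],[[0,0,0],[0,0,0]],[[0,0,0],[0,0,0]],[[0,0,0],[0,0,0]],[[0,0,0],[0,0,0]],[[0,0,0],[0,0,0]],[[0,0,0],[0,0,0]],[[0,0,0],[0,0,0]]]}}

```text
time_s: 53.1
position: [0.5524, -0.0735, 0.1838]
tcp_rot: [-3.142, -0.0, -2.971]
wrist_force: [-0.3, -0.2, -1.9]
gripper_width: 0.0238
grip_force: 60.2
```

Call:
{"method": "servo_tool", "body": {"rows": [[[-0.0016,0.0178,0],[0,0,0]],[[-0.0032,0.0357,0],[0,0,0]],[[-0.0048,0.0535,0],[0,0,0]],[[-0.0064,0.0713,0],[0,0,0]],[[-0.0064,0.0713,0],[0,0,0]],[[-0.0064,0.0713,0],[0,0,0]],[[-0.0064,0.0713,0],[0,0,0]],[[-0.0064,0.0713,0],[0,0,0]]]}}

```text
time_s: 53.77
position: [0.5482, -0.02, 0.1839]
tcp_rot: [-3.141, 0.0, -2.971]
wrist_force: [0.4, -1.0, -1.9]
gripper_width: 0.0232
grip_force: 60.2
```

```bash
python3 lens.py
```

```text
53.7667 [ 0.5481827  -0.01999592  0.18386662]
top red 45 [363.1 148.3] [ 0.6556 -0.1074  0.0547]
top yellow 5 [309.4 153.4] [0.6406 0.0601 0.0506]
top white 1 [300. 130.] [0.7094 0.0878 0.0741]
side red 36 [341.1 191.7] [ 0.6501 -0.108   0.0504]
side white 3 [344.7 190. ] [ 0.654  -0.1217  0.0548]
```

Red is unmoved. Hold on blue, then yellow.

Call:
{"method": "servo_tool", "body": {"rows": [[[0,0,0],[0,0,0]],[[0,0,0],[0,0,0]],[[0,0,0],[0,0,0]],[[0,0,0],[0,0,0]],[[0,0,0],[0,0,0]],[[0,0,0],[0,0,0]],[[0,0,0],[0,0,0]],[[0,0,0],[0,0,0]]]}}

```text
time_s: 54.73
position: [0.548, -0.0199, 0.1838]
tcp_rot: [-3.142, 0.0, -2.971]
wrist_force: [0.2, 0.0, -1.9]
gripper_width: 0.0233
grip_force: 60.2
```

Call:
{"method": "servo_tool", "body": {"rows": [[[0,0,0],[0,0,0]],[[0,0,0],[0,0,0]],[[0,0,0],[0,0,0]],[[0,0,0],[0,0,0]],[[0,0,0],[0,0,0]],[[0,0,0],[0,0,0]],[[0,0,0],[0,0,0]],[[0,0,0],[0,0,0]]]}}

```text
time_s: 55.4
position: [0.548, -0.0199, 0.1838]
tcp_rot: [-3.141, -0.0, -2.971]
wrist_force: [-0.2, -0.6, -2.7]
gripper_width: 0.0231
grip_force: 60.2
```

Call:
{"method": "servo_tool", "body": {"rows": [[[0,0,0],[0,0,0]],[[0,0,0],[0,0,0]],[[0,0,0],[0,0,0]],[[0,0,0],[0,0,0]],[[0,0,0],[0,0,0]],[[0,0,0],[0,0,0]],[[0,0,0],[0,0,0]],[[0,0,0],[0,0,0]]]}}

```text
time_s: 56.07
position: [0.5481, -0.0199, 0.1838]
tcp_rot: [-3.142, 0.0, -2.971]
wrist_force: [0.2, -0.6, -1.7]
gripper_width: 0.023
grip_force: 60.2
```

Call:
{"method": "servo_tool", "body": {"rows": [[[0,0,0],[0,0,0]],[[0,0,0],[0,0,0]],[[0,0,0],[0,0,0]],[[0,0,0],[0,0,0]],[[0,0,0],[0,0,0]],[[0,0,0],[0,0,0]],[[0,0,0],[0,0,0]],[[0,0,0],[0,0,0]]]}}

```text
time_s: 56.73
position: [0.548, -0.02, 0.1838]
tcp_rot: [-3.141, -0.0, -2.971]
wrist_force: [0.2, -0.2, -1.8]
gripper_width: 0.0234
grip_force: 60.2
```

Call:
{"method": "servo_tool", "body": {"rows": [[[0,0,0],[0,0,0]],[[0,0,0],[0,0,0]],[[0,0,0],[0,0,0]],[[0,0,0],[0,0,0]],[[0,0,0],[0,0,0]],[[0,0,0],[0,0,0]],[[0,0,0],[0,0,0]],[[0,0,0],[0,0,0]]]}}

```text
time_s: 57.4
position: [0.5481, -0.02, 0.1838]
tcp_rot: [-3.141, 0.0, -2.971]
wrist_force: [0.4, 0.3, -1.9]
gripper_width: 0.0233
grip_force: 60.2
```

Call:
{"method": "servo_tool", "body": {"rows": [[[-0.0016,0.0176,0],[0,0,0]],[[-0.0032,0.0353,0],[0,0,0]],[[-0.0048,0.053,0],[0,0,0]],[[-0.0064,0.0706,0],[0,0,0]],[[-0.0064,0.0706,0],[0,0,0]],[[-0.0064,0.0706,0],[0,0,0]],[[-0.0064,0.0706,0],[0,0,0]],[[-0.0064,0.0706,0],[0,0,0]]]}}

```text
time_s: 58.07
position: [0.5439, 0.033, 0.1838]
tcp_rot: [-3.141, 0.0, -2.971]
wrist_force: [0.1, 1.1, -3.1]
gripper_width: 0.0235
grip_force: 60.2
```

```bash
python3 lens.py
```

```text
58.0667 [0.54386027 0.03300956 0.18382944]
top red 49 [363.1 148.3] [ 0.6567 -0.1076  0.0538]
top white 62 [345.8 153.1] [ 0.6409 -0.0546  0.0516]
top radome_white_tip 0.68 [ 0.634 -0.051  0.058]
side red 37 [341.1 191.8] [ 0.6506 -0.1067  0.05  ]
side white 3 [344.7 190. ] [ 0.6563 -0.1221  0.0507]
```

Call:
{"method": "servo_tool", "body": {"rows": [[[0,0,0],[0,0,0]],[[0,0,0],[0,0,0]],[[0,0,0],[0,0,0]],[[0,0,0],[0,0,0]],[[0,0,0],[0,0,0]],[[0,0,0],[0,0,0]],[[0,0,0],[0,0,0]],[[0,0,0],[0,0,0]]]}}

```text
time_s: 59.03
position: [0.5438, 0.0331, 0.1838]
tcp_rot: [-3.141, 0.0, -2.971]
wrist_force: [-0.5, -1.0, -2.4]
gripper_width: 0.0234
grip_force: 60.2
```

Call:
{"method": "servo_tool", "body": {"rows": [[[0,0,0],[0,0,0]],[[0,0,0],[0,0,0]],[[0,0,0],[0,0,0]],[[0,0,0],[0,0,0]],[[0,0,0],[0,0,0]],[[0,0,0],[0,0,0]],[[0,0,0],[0,0,0]],[[0,0,0],[0,0,0]]]}}

```text
time_s: 59.7
position: [0.5438, 0.033, 0.1838]
tcp_rot: [-3.142, -0.0, -2.971]
wrist_force: [0.4, 0.7, -1.7]
gripper_width: 0.0236
grip_force: 60.2
```

Call:
{"method": "servo_tool", "body": {"rows": [[[0,0,0],[0,0,0]],[[0,0,0],[0,0,0]],[[0,0,0],[0,0,0]],[[0,0,0],[0,0,0]],[[0,0,0],[0,0,0]],[[0,0,0],[0,0,0]],[[0,0,0],[0,0,0]],[[0,0,0],[0,0,0]]]}}

```text
time_s: 60.37
position: [0.5438, 0.0331, 0.1838]
tcp_rot: [-3.141, 0.0, -2.971]
wrist_force: [-0.3, 0.3, -3.0]
gripper_width: 0.0229
grip_force: 60.2
```

Call:
{"method": "servo_tool", "body": {"rows": [[[0,0,0],[0,0,0]],[[0,0,0],[0,0,0]],[[0,0,0],[0,0,0]],[[0,0,0],[0,0,0]],[[0,0,0],[0,0,0]],[[0,0,0],[0,0,0]],[[0,0,0],[0,0,0]],[[0,0,0],[0,0,0]]]}}

```text
time_s: 61.03
position: [0.5437, 0.033, 0.1838]
tcp_rot: [-3.141, -0.0, -2.971]
wrist_force: [-0.1, 0.6, -1.5]
gripper_width: 0.0235
grip_force: 60.2
```

Call:
{"method": "servo_tool", "body": {"rows": [[[0,0,0],[0,0,0]],[[0,0,0],[0,0,0]],[[0,0,0],[0,0,0]],[[0,0,0],[0,0,0]],[[0,0,0],[0,0,0]],[[0,0,0],[0,0,0]],[[0,0,0],[0,0,0]],[[0,0,0],[0,0,0]]]}}

```text
time_s: 61.7
position: [0.5438, 0.033, 0.1838]
tcp_rot: [-3.141, 0.0, -2.971]
wrist_force: [0.3, -0.5, -1.6]
gripper_width: 0.0235
grip_force: 60.2
```

Call:
{"method": "servo_tool", "body": {"rows": [[[0,0,-0.03],[0,0,0]],[[0,0,-0.06],[0,0,0]],[[0,0,-0.094],[0,0,0]],[[0,0,-0.094],[0,0,0]],[[-0.02,0.04,-0.094],[0,0,0]],[[-0.04,0.08,-0.094],[0,0,0]],[[-0.06,0.12,-0.094],[0,0,0]],[[-0.0792,0.1615,-0.094],[0,0,0]]]}}

```text
time_s: 62.37
position: [0.582, 0.1635, 0.2538]
tcp_rot: [-3.141, -0.0, -2.972]
wrist_force: [1.3, -0.1, -1.7]
gripper_width: 0.0235
grip_force: 60.4
```

Call:
{"method": "servo_tool", "body": {"rows": [[[-0.02,0.04,0],[0,0,0]],[[-0.04,0.08,0],[0,0,0]],[[-0.06,0.12,0],[0,0,0]],[[-0.07,0.145,0],[0,0,0]],[[-0.0792,0.1614,0],[0,0,0]],[[-0.0792,0.1614,0],[0,0,0]],[[-0.0792,0.1614,0],[0,0,0]],[[-0.0792,0.1614,0],[0,0,0]]]}}

```text
time_s: 63.03
position: [0.6193, 0.2913, 0.2536]
tcp_rot: [-3.141, -0.001, -2.971]
wrist_force: [0.3, -0.8, -2.1]
gripper_width: 0.0231
grip_force: 60.2
```

Call:
{"method": "servo_tool", "body": {"rows": [[[0,0,0.04],[0,0,0]],[[0,0,0.08],[0,0,0]],[[0,0,0.12],[0,0,0]],[[0,0,0.15],[0,0,0]],[[0,0,0.17],[0,0,0]],[[0,0,0.18],[0,0,0]],[[0,0,0.18],[0,0,0]],[[0,0,0.18],[0,0,0]]]}}

```text
time_s: 63.7
position: [0.6199, 0.2911, 0.1199]
tcp_rot: [-3.141, 0.0, -2.972]
wrist_force: [0.1, -0.1, -1.9]
gripper_width: 0.0231
grip_force: 60.3
```

Call:
{"method": "servo_tool", "body": {"rows": [[[0,0,0],[0,0,0]],[[0,0,0],[0,0,0]],[[0,0,0.005],[0,0,0]],[[0,0,0.01],[0,0,0]],[[0,0,0.015],[0,0,0]],[[0,0,0.0195],[0,0,0]],[[0,0,0.0195],[0,0,0]],[[0,0,0.0195],[0,0,0]]]}}

```text
time_s: 64.37
position: [0.6199, 0.292, 0.1054]
tcp_rot: [-3.142, 0.001, -2.97]
wrist_force: [-0.7, -0.9, 3.4]
gripper_width: 0.0233
grip_force: 60.9
```

Call:
{"method": "servo_tool", "body": {"rows": [[[0,0,0],[0,0,0]],[[0,0,0],[0,0,0]],[[0,0,0],[0,0,0]],[[0,0,0],[0,0,0]],[[0,0,0],[0,0,0]],[[0,0,0],[0,0,0]],[[0,0,0],[0,0,0]],[[0,0,0],[0,0,0]]], "gripper": 0.6}}

```text
time_s: 65.03
position: [0.6196, 0.2919, 0.1046]
tcp_rot: [-3.141, -0.0, -2.971]
wrist_force: [-0.4, -0.3, -1.1]
gripper_width: 0.0512
grip_force: 0.0
```

Call:
{"method": "servo_tool", "body": {"rows": [[[0,0,-0.03],[0,0,0]],[[0,0,-0.07],[0,0,0]],[[0,0,-0.11],[0,0,0]],[[0,0,-0.15],[0,0,0]],[[0,0,-0.18],[0,0,0]],[[0,0,-0.2],[0,0,0]],[[0,0,-0.2],[0,0,0]],[[0,0,-0.2],[0,0,0]]]}}

```text
time_s: 65.7
position: [0.6201, 0.2921, 0.2553]
tcp_rot: [3.141, 0.002, -2.971]
wrist_force: [0.7, -0.4, 0.1]
gripper_width: 0.0514
grip_force: 0.0
```

Run:
```python
from h import *
from pl import *
for n in("side3","top2","top3"):
    z=np.load(n+".npz");p,d,K,T=z["p"],z["d"],z["K"],z["T"];P=cloud(d,K,T);h,s,v=cv2.split(cv2.cvtColor(p,cv2.COLOR_RGB2HSV))
    m=(h>4)&(h<22)&(s>150)&(P[...,0]>.40)&(P[...,0]<.448)&(abs(P[...,1]+.04)<.07);q=P[m]
    if len(q):print(n,len(q),q.mean(0).round(4),np.median(q,0).round(4),np.polyfit(q[:,1],q[:,0],1).round(3))
P=Pl();o=ctrl.observe();print(P.p,o["position"],o["tcp_rot"],"bar exp",w(-.16,0,.05))
P.p=np.array(o["position"]);P.y=o["tcp_rot"][2]%(2*pi);print(P.y)
P.call([[.5,.18,.25]],P.y-.8);e=w(-.16,0,.15);P.call([e],Y0);P.save()
p,d,K,T=cam("side");Q=cloud(d,K,T)
h,s,v=cv2.split(cv2.cvtColor(p,cv2.COLOR_RGB2HSV));b=(abs(Q[...,1]-.29)<.06)&(Q[...,0]>.58)&(Q[...,0]<.73)&(Q[...,2]>.112)&(Q[...,2]<.13);q=Q[b];print(len(q),q.mean(0))
save("side5.png",cv2.resize(p[130:330,170:440],None,fx=2.9,fy=2.9))
```

```text
side3 93 [ 0.4309 -0.0636  0.0537] [ 0.4306 -0.0644  0.0536] [-0.077  0.426]
top2 150 [ 0.4343 -0.0423  0.055 ] [ 0.434  -0.0424  0.056 ] [-0.05   0.432]
top3 152 [ 0.4344 -0.0418  0.0543] [ 0.4342 -0.0424  0.0549] [-0.043  0.433]
[0.61951357 0.29128762 0.252975  ] [0.62013438 0.2921171  0.25534413] [ 3.14136748e+00  2.20126898e-03 -2.97052344e+00] bar exp [np.float64(0.4314990203868067), np.float64(-0.0481268563954656), 0.05]
3.31266186621967
 8x[[0.1833, -0.12, 0.0071], [0, 0, 0.1273]]
 8x[[-0.1051, -0.2997, 0.1334], [0, 0, 0.1374]]
65 [0.61389349 0.28954496 0.11960124]
```

View pics/side5.png

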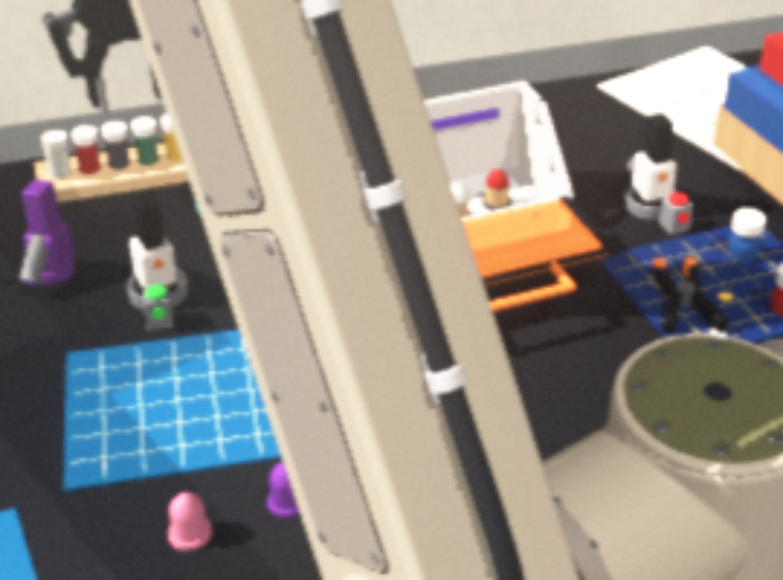

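The torch is back in the green dock, upright at (150,250), and matches its start position within about 1 mm. Next I close the flap.

Call:
{"method": "servo_tool", "body": {"rows": [[[0.1833,-0.12,0.0071],[0,0,0.1273]],[[0.1833,-0.12,0.0071],[0,0,0.1273]],[[0.1833,-0.12,0.0071],[0,0,0.1273]],[[0.1833,-0.12,0.0071],[0,0,0.1273]],[[0.1833,-0.12,0.0071],[0,0,0.1273]],[[0.1833,-0.12,0.0071],[0,0,0.1273]],[[0.1833,-0.12,0.0071],[0,0,0.1273]],[[0.1833,-0.12,0.0071],[0,0,0.1273]]], "gripper": 0.35}}

```text
time_s: 66.42
position: [0.4982, 0.1793, 0.2474]
tcp_rot: [-3.139, -0.002, 2.511]
wrist_force: [-0.0, 0.7, -0.7]
gripper_width: 0.0296
grip_force: 0.0
```

Call:
{"method": "servo_tool", "body": {"rows": [[[-0.1051,-0.2997,0.1334],[0,0,0.1374]],[[-0.1051,-0.2997,0.1334],[0,0,0.1374]],[[-0.1051,-0.2997,0.1334],[0,0,0.1374]],[[-0.1051,-0.2997,0.1334],[0,0,0.1374]],[[-0.1051,-0.2997,0.1334],[0,0,0.1374]],[[-0.1051,-0.2997,0.1334],[0,0,0.1374]],[[-0.1051,-0.2997,0.1334],[0,0,0.1374]],[[-0.1051,-0.2997,0.1334],[0,0,0.1374]]]}}

```text
time_s: 67.08
position: [0.4285, -0.0499, 0.1469]
tcp_rot: [-3.137, -0.001, 1.644]
wrist_force: [0.8, 0.4, 0.2]
gripper_width: 0.0298
grip_force: 0.0
```

Call:
{"method": "servo_tool", "body": {"rows": [[[0,0,0],[0,0,0]],[[0,0,0],[0,0,0]],[[0,0,0],[0,0,0]],[[0,0,0],[0,0,0]],[[0,0,0],[0,0,0]],[[0,0,0],[0,0,0]],[[0,0,0],[0,0,0]],[[0,0,0],[0,0,0]]]}}

```text
time_s: 67.75
position: [0.4311, -0.0481, 0.1494]
tcp_rot: [3.141, 0.0, 1.65]
wrist_force: [0.5, 0.5, -1.1]
gripper_width: 0.0296
grip_force: 0.0
```

Run:
```python
from pl import *
from cell import ctrl
P=Pl();o=ctrl.observe();print(P.p,P.y,o["position"],o["tcp_rot"])
P.p=np.array(o["position"]);P.y=o["tcp_rot"][2]
hd=lambda t,dz=.005:np.array(w(.16*sin(pi/4-t),0,.05+.16*cos(pi/4-t)+dz))+[.0003,.001,0]
e=hd(2.35);P.call(lin(P.p,e,6),Y0,note="down");P.call([e],note="CLOSE")
T=np.linspace(2.35,0.015,25)[1:]
for k in range(3):P.call([hd(t) for t in T[8*k:8*k+8]],note="arc")
P.save()
```

```text
[ 0.43153329 -0.04811978  0.14996913] 1.6495027154092337 [ 0.43108896 -0.04805201  0.14937884] [3.14144099e+00 1.40772509e-04 1.65033020e+00]
down 1x[[0.0002, 0.0002, 0.0208], [0, 0, 0.0001]]; 1x[[0.0004, 0.0003, 0.0415], [0, 0, 0.0001]]; 1x[[0.0006, 0.0005, 0.0623], [0, 0, 0.0001]]; 1x[[0.0008, 0.0007, 0.083], [0, 0, 0.0001]]; 1x[[0.001, 0.0009, 0.1038], [0, 0, 0.0001]]; 3x[[0.0012, 0.001, 0.1245], [0, 0, 0.0001]]
CLOSE 8x[[0.0, 0.0, 0.0], [0, 0, 0]]
arc 1x[[0.0, 0.0012, -0.0207], [0, 0, 0]]; 1x[[0.0, 0.0043, -0.0412], [0, 0, 0]]; 1x[[0.0, 0.0094, -0.0613], [0, 0, 0]]; 1x[[0.0, 0.0165, -0.0808], [0, 0, 0]]; 1x[[0.0, 0.0254, -0.0996], [0, 0, 0]]; 1x[[0.0, 0.0361, -0.1173], [0, 0, 0]]; 1x[[0.0, 0.0485, -0.134], [0, 0, 0]]; 1x[[0.0, 0.0624, -0.1494], [0, 0, 0]]
arc 1x[[0.0, 0.0153, -0.0139], [0, 0, 0]]; 1x[[0.0, 0.032, -0.0263], [0, 0, 0]]; 1x[[0.0, 0.0497, -0.037], [0, 0, 0]]; 1x[[0.0, 0.0685, -0.046], [0, 0, 0]]; 1x[[0.0, 0.088, -0.0531], [0, 0, 0]]; 1x[[0.0, 0.1081, -0.0582], [0, 0, 0]]; 1x[[0.0, 0.1286, -0.0614], [0, 0, 0]]; 1x[[0.0, 0.1493, -0.0626], [0, 0, 0]]
arc 1x[[0.0, 0.0207, 0.0009], [0, 0, 0]]; 1x[[0.0, 0.0413, 0.0037], [0, 0, 0]]; 1x[[0.0, 0.0614, 0.0085], [0, 0, 0]]; 1x[[0.0, 0.081, 0.0153], [0, 0, 0]]; 1x[[0.0, 0.0999, 0.024], [0, 0, 0]]; 1x[[0.0, 0.1178, 0.0344], [0, 0, 0]]; 1x[[0.0, 0.1347, 0.0465], [0, 0, 0]]; 1x[[0.0, 0.1502, 0.0602], [0, 0, 0]]
```

Call:
{"method": "servo_tool", "body": {"rows": [[[0.0002,0.0002,0.0208],[0,0,0]],[[0.0004,0.0003,0.0415],[0,0,0]],[[0.0006,0.0005,0.0623],[0,0,0]],[[0.0008,0.0007,0.083],[0,0,0]],[[0.001,0.0009,0.1038],[0,0,0]],[[0.0012,0.001,0.1245],[0,0,0]],[[0.0012,0.001,0.1245],[0,0,0]],[[0.0012,0.001,0.1245],[0,0,0]]]}}

```text
time_s: 68.42
position: [0.4309, -0.0471, 0.0555]
tcp_rot: [-3.14, -0.001, 1.65]
wrist_force: [0.1, 0.7, -0.2]
gripper_width: 0.0297
grip_force: 0.0
```

Call:
{"method": "servo_tool", "body": {"rows": [[[0,0,0],[0,0,0]],[[0,0,0],[0,0,0]],[[0,0,0],[0,0,0]],[[0,0,0],[0,0,0]],[[0,0,0],[0,0,0]],[[0,0,0],[0,0,0]],[[0,0,0],[0,0,0]],[[0,0,0],[0,0,0]]], "gripper": 0}}

```text
time_s: 69.08
position: [0.4336, -0.0475, 0.057]
tcp_rot: [3.138, 0.001, 1.65]
wrist_force: [4.7, 2.1, 0.7]
gripper_width: 0.0078
grip_force: 58.7
```

Call:
{"method": "servo_tool", "body": {"rows": [[[0,0.0012,-0.0207],[0,0,0]],[[0,0.0043,-0.0412],[0,0,0]],[[0,0.0094,-0.0613],[0,0,0]],[[0,0.0165,-0.0808],[0,0,0]],[[0,0.0254,-0.0996],[0,0,0]],[[0,0.0361,-0.1173],[0,0,0]],[[0,0.0485,-0.134],[0,0,0]],[[0,0.0624,-0.1494],[0,0,0]]]}}

```text
time_s: 69.75
position: [0.4754, -0.0442, 0.168]
tcp_rot: [-3.135, 0.002, 1.649]
wrist_force: [-4.7, -3.8, -0.0]
gripper_width: 0.0078
grip_force: 58.4
```

Call:
{"method": "servo_tool", "body": {"rows": [[[0,0.0153,-0.0139],[0,0,0]],[[0,0.032,-0.0263],[0,0,0]],[[0,0.0497,-0.037],[0,0,0]],[[0,0.0685,-0.046],[0,0,0]],[[0,0.088,-0.0531],[0,0,0]],[[0,0.1081,-0.0582],[0,0,0]],[[0,0.1286,-0.0614],[0,0,0]],[[0,0.1493,-0.0626],[0,0,0]]]}}

```text
time_s: 70.42
position: [0.5901, -0.0353, 0.2181]
tcp_rot: [3.14, 0.002, 1.649]
wrist_force: [-3.2, 0.4, 10.6]
gripper_width: 0.0078
grip_force: 63.6
```

Call:
{"method": "servo_tool", "body": {"rows": [[[0,0.0207,0.0009],[0,0,0]],[[0,0.0413,0.0037],[0,0,0]],[[0,0.0614,0.0085],[0,0,0]],[[0,0.081,0.0153],[0,0,0]],[[0,0.0999,0.024],[0,0,0]],[[0,0.1178,0.0344],[0,0,0]],[[0,0.1347,0.0465],[0,0,0]],[[0,0.1502,0.0602],[0,0,0]]]}}

```text
time_s: 71.08
position: [0.7031, -0.0264, 0.1707]
tcp_rot: [3.14, 0.002, 1.649]
wrist_force: [0.9, -0.1, 5.9]
gripper_width: 0.0077
grip_force: 68.3
```

Call:
{"method": "servo_tool", "body": {"rows": [[[0,0,0],[0,0,0]],[[0,0,0],[0,0,0]],[[0,0,0],[0,0,0]],[[0,0,0],[0,0,0]],[[0,0,0],[0,0,0]],[[0,0,0],[0,0,0]],[[0,0,0],[0,0,0]],[[0,0,0],[0,0,0]]]}}

```text
time_s: 71.75
position: [0.7026, -0.0264, 0.1705]
tcp_rot: [3.14, 0.001, 1.649]
wrist_force: [4.3, -1.3, 2.7]
gripper_width: 0.0074
grip_force: 69.2
```

Call:
{"method": "servo_tool", "body": {"rows": [[[0,0,0],[0,0,0]],[[0,0,0],[0,0,0]],[[0,0,0],[0,0,0]],[[0,0,0],[0,0,0]],[[0,0,0],[0,0,0]],[[0,0,0],[0,0,0]],[[0,0,0],[0,0,0]],[[0,0,0],[0,0,0]]], "gripper": 0.35}}

```text
time_s: 72.42
position: [0.7022, -0.026, 0.1697]
tcp_rot: [-3.141, -0.0, 1.65]
wrist_force: [0.6, -0.2, -0.5]
gripper_width: 0.0297
grip_force: 0.0
```

Call:
{"method": "servo_tool", "body": {"rows": [[[0,0,-0.03],[0,0,0]],[[0,0,-0.06],[0,0,0]],[[0,0,-0.1],[0,0,0]],[[0,0,-0.13],[0,0,0]],[[0,0,-0.16],[0,0,0]],[[0,-0.05,-0.16],[0,0,0]],[[0,-0.1,-0.16],[0,0,0]],[[0,-0.15,-0.16],[0,0,0]]]}}

```text
time_s: 73.08
position: [0.5899, -0.0351, 0.2894]
tcp_rot: [3.141, 0.0, 1.65]
wrist_force: [-0.5, -0.0, 0.0]
gripper_width: 0.0299
grip_force: 0.0
```

Call:
{"method": "servo_tool", "body": {"rows": [[[0.25,-0.1,0],[0,0,0]],[[0.25,-0.1,0],[0,0,0]],[[0.25,-0.1,0],[0,0,0]],[[0.25,-0.1,0],[0,0,0]],[[0.25,-0.1,0],[0,0,0]],[[0.25,-0.1,0],[0,0,0]],[[0.25,-0.1,0],[0,0,0]],[[0.25,-0.1,0],[0,0,0]]]}}

```text
time_s: 73.75
position: [0.5008, 0.1462, 0.29]
tcp_rot: [3.141, 0.0, 1.65]
wrist_force: [-0.1, -1.0, -0.4]
gripper_width: 0.0298
grip_force: 0.0
```

Run:
```python
from h import *
for n in("top","side"):
    p,d,K,T=cam(n);P=cloud(d,K,T);h,s,v=cv2.split(cv2.cvtColor(p,cv2.COLOR_RGB2HSV))
    m=(h>5)&(h<22)&(s>150)&(P[...,2]>.155)&(P[...,2]<.19)&(abs(P[...,1])<.2)&(P[...,0]>.65)&(P[...,0]<.76);q=P[m]
    if len(q):print(n,"handle",len(q),q.mean(0).round(4))
    for nm,yc in(("green",.29),("red",-.28)):
        q=P[(abs(P[...,1]-yc)<.06)&(P[...,0]>.58)&(P[...,0]<.73)&(P[...,2]>.112)&(P[...,2]<.13)]
        if len(q):print(nm,len(q),q.mean(0).round(4))
    if n=="top":save("t9.png",cv2.resize(p[80:310,150:500],(800,526)))
print(ctrl.observe()["wrist_force"])
```

```text
top handle 158 [ 0.7023 -0.0239  0.1672]
red 84 [ 0.6149 -0.2882  0.1211]
green 64 [0.6139 0.2901 0.1195]
red 51 [ 0.6103 -0.29    0.12  ]
[ 8.27301245e-01 -2.14786071e-04 -8.48118433e-01]
```

View pics/t9.png

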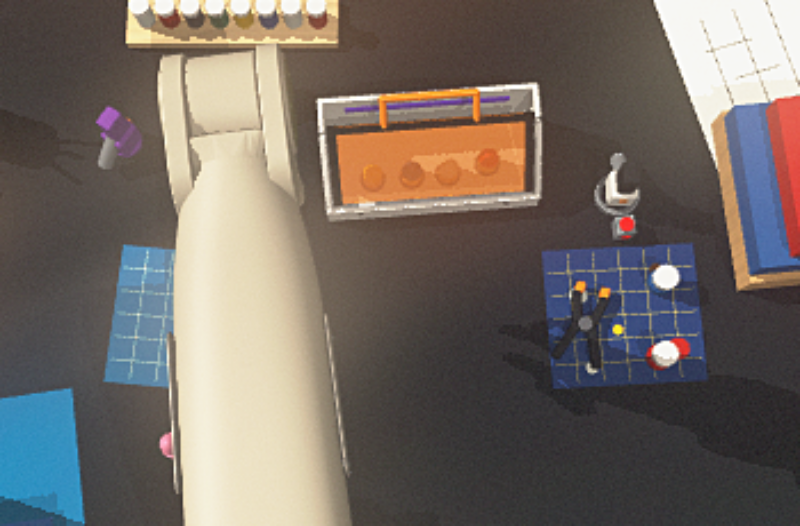

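The flap is shut, with the handle at (430,97) as at the start. The four cones stand under it at (372,177), (411,174), (447,172) and (487,161). Handing in.

```bash
python3 -c "
from cell import ctrl
print(ctrl.job_done())"
```

```text
the job is handed in; nothing more can be done
None
```

I handed the job in at about 74 s: all four cones are upright in the box and each was lit in order for 3 s or more, the torch is back in the green dock, and the flap is shut; the hand-in returned no verdict.

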